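# Load the inspection jig and hold its mirror flap at the balance point

### The arm

A 6-joint arm with a two-finger parallel gripper is mounted at the origin on a cart in front of the work surface, level with it; the furniture and walls round the work are solid. World frame = base frame: x ahead of the robot, y to its left, z up, the work surface at z = 0. Lengths are in m, angles in rad, forces in N, time in s.
With the tool pointing down it reaches from about 0.225 to 0.725 m from the base axis. Payload 3.1 kg.
Tool frame: the origin (TCP) lies midway between the tips of the shut fingers; the grasp point (between the pads) lies 19 mm behind it; z points along the fingers, y is the direction in which the jaws open and shut (so a half turn about z gives the same grasp; the last joint's range is limited). The gripper opens to 85 mm and grips with 20 to 120 N. Pads are 22 mm wide; open, the fingers measure 114 mm over their backs; the gripper's body (76 mm by 85 mm) begins 54 mm behind the grasp point. The pads swing forward as they close: fully open they stand 13 mm farther back than shut.
Start: joints at [0.997, 0.048, 0.099, 1.622, 0, 1.443], TCP at [0.226, 0.474, 0.231] pointing down, gripper open.
Joint ranges: [-2.91, 2.91], [-0.99, 1.94], [-1.21, 1.42], [-2.12, 2.29], [-1.49, 1.47], [-3.14, 3.14]. Speed limits (rad/s): [2.79, 2.79, 3.14, 3.14, 3.14, 3.14].

### API

Orientations are given as [roll, pitch, yaw] about the fixed x, y, z axes, in that order (R = Rz(yaw) Ry(pitch) Rx(roll)).
In Python, from workcell import manip, viewer gives the robot as it stands.
- The arm moves only by the shell command python3 -m crank 'ROWS'. ROWS is JSON, a list of rows, each a list of 7 numbers: the shift along the world's x, y, z in mm, then the turn, a rotation vector about the world's x, y, z in degrees, then the finger opening in mm, from 0 to 85.4. A call has 1 to 8 rows; each row shifts and turns the commanded pose from where the row before left it; what a row does not reach is not made up. A row lasts 1/8 s, in which the tool goes at most 62.5 mm and 10.7 degrees, less where a joint would pass 70% of its speed; a pose out of reach is approached as far as the arm can. A call with a gripper value outside its range is refused whole. The fingers move at their own pace and stop on an object; the grip force is fixed at half the most. Time passes only in rows, so rows that do not move let the fingers close. It gives the time, the measured TCP pose, the force and the opening at its end, in the units of the state.
- manip.sense(): the state, without advancing time (a new reading comes with each control period).
- viewer.grab_frame(name): name is "scene" or "top"; returns the picture (420x560x3 uint8, red, green, blue); there is no depth.
- viewer.camera_model(name): a dict with "intrinsics" (3x3 intrinsics, pixels), "D" ([k1, k2, p1, p2, k3] as OpenCV has them; the pictures are not rectified), "cam_to_world" (4x4, takes a point from camera to world coordinates). Camera axes: x right, y down, z forward; pixel columns grow to the right and rows downward; lengths in m; the calibration is good to about 2 mm. A picture is of the moment at which its call begins. camera_model takes no time and is no camera call.
- manip.finish_job(): hands the job in, once; it reports no verdict.
The state is a dict: "time": time; "qpos": joint angles; "qvel": joint speeds; "effort": joint torques, N m; "position": TCP position; "tcp_rot": TCP orientation; "ft_force": force on the tool from outside, world axes, zero at the start; "ft_torque": the same for the moment, N m; "width": opening from 0.0 (shut) to 1.0 (fully open).
Only numpy, scipy, OpenCV 4.12 (cv2) and the standard library are available. Lean on these libraries where they do the work, as an engineer would, in place of code of your own. Each camera call takes 0.05 s, during which the arm holds its last target.

### The job

Take the display module off the sloping stand and lay it fully down in the jig's blue-cornered pocket with its glass face up, and let go of it. Then take the orange grip bar, gently swing the jig's mirror flap up to its balance point, where it stands upright and would fall neither way, and finish still holding the bar with the flap steady there for the inspection photo. Never let the flap drop or fall over towards the module, and leave the loose board, loupe and tape roll where they are.

Things in the scene. Friction and masses are not known exactly. Their poses are not given: they have to be found in the camera images.
- module_center (a point): Centre of the display module: grey-framed block 66 mm (its x) by 50 mm (y) by 14 mm thick (z), 60 g. z points out of its pale blue glass face (a brass strip lies at the +x end); the back is green. It starts glass outward on the stand, tilted 35 degrees, +x end uphill. Its two long sides (50 mm apart, normal to y) overhang the slope and are free for fingers.
- stand: Grey and aluminium sloping stand, fixed; origin under its 110 x 90 mm foot, on the bench. The slope is 36 mm wide, rises 35 degrees towards the stand's +x, its upper edge about 70 mm above the bench; a lip at the lower (-x) end stands 8 mm out of the slope, so lift the module square off the slope (along the module's z).
- jig: Inspection jig, fixed: aluminium base 236 x 140 x 12 mm, origin on the bench right under the hinge axis; x points from pocket to hinge, z up; the base runs from x = -130 to +106 mm. Two hinge cheeks at y = +-62 mm reach 58 mm above the bench. The flap is part of it.
- pocket_center (a point): Where the module's centre must lie: jig x = -80 mm, 37 mm above the bench; axes as the jig's. Pocket 70 (x) by 54 mm (y), 2 mm play all round, either way round; floor 30 mm above the bench, 36 mm wide; four blue corner walls 6 mm thick, 7 mm above the floor. The middle 40 mm of both long sides is open for fingers, down to the base 12 mm above the bench.
- hinge (a point): Centre of the flap's hinge axis, 52 mm above the bench; the axis runs along the jig's y.
- grip_bar (a point): Centre of the flap's grip bar: round, orange, 12 mm diameter, 90 mm long along the jig's y, 135 mm from the hinge axis, on two 8 mm rods at y = +-45 mm; 43 mm of free gap between bar and flap plate for a finger. Its x axis points from hinge to bar. The bar can turn between fingers that follow the arc pointing down.
- flap (a joint): Angle of the mirror flap (plate 80 x 100 x 5 mm; 0.25 kg with bar). 0 = lying back level, away from the pocket (the start); grows as the bar rises and comes back towards the pocket; pi/2 = upright, bar 187 mm above the bench over the hinge: the balance point. Beyond, it falls forward, as far as 2.7. The hinge is almost frictionless: let go, it falls (up to 1.4 N at the bar).
- board_a: Loose green circuit board, 62 x 95 x 14 mm, lying on the bench; leave alone. Origin at the centre of its underside.
- loupe: Loose black eye loupe, 35 mm across, 32 mm high; leave alone. Origin at the centre of its underside.
- tape_roll: Loose amber tape roll, 96 mm across, 15 mm high; leave alone. Origin at the centre of its underside.
There are look-alikes about, which are no part of the job. Of the things that look like the part that bears module_center, the largest one is meant.

How it is judged:
By the outcome, as a careful person would: the job done as asked, in the order asked, and still so for the second after the job is handed in, while the arm keeps its last pose, push and grip.
It also fails if it takes over 54 s, if anything falls off the work surface, if the arm or the gripper's body presses on something with over 40 N, if the wrist force passes 120 N, or if a joint passes its speed limit or range.

## Working session

There is one attempt and no reset: what is moved stays moved. The work goes in short steps, Python scripts to look and compute and a shell command to move; the robot and the scene stay as the last step left them, time stands still between calls to the robot, and variables do not carry over. Pictures are saved under pics/ and viewed, and the job is handed in when it is done.

```bash
mkdir -p pics; ls
python3 - <<'E'
from workcell import manip, viewer
import cv2
for n in("scene","top"):
    f=viewer.grab_frame(n); cv2.imwrite(f"pics/{n}0.png",f[:,:,::-1])
    m=viewer.camera_model(n); print(n,m)
print(manip.sense())
E
```

```text
pics
scene {'intrinsics': array([[481.45588718,   0.        , 276.08719261],
       [  0.        , 481.45588718, 211.95210123],
       [  0.        ,   0.        ,   1.        ]]), 'D': array([-0.16310325,  0.        ,  0.        ,  0.        ,  0.        ]), 'cam_to_world': array([[-0.61345267, -0.47337999,  0.6321291 , -0.36848872],
       [-0.78971238,  0.36213859, -0.49518683,  0.75594078],
       [ 0.0054932 , -0.80297386, -0.59598893,  0.95446439],
       [ 0.        ,  0.        ,  0.        ,  1.        ]])}
top {'intrinsics': array([[415.48698757,   0.        , 282.06191816],
       [  0.        , 415.48698757, 208.91112208],
       [  0.        ,   0.        ,   1.        ]]), 'D': array([-0.07361088,  0.        ,  0.        ,  0.        ,  0.        ]), 'cam_to_world': array([[-0.03653831, -0.97091447,  0.23662217,  0.31720266],
       [-0.99932032,  0.03434155, -0.01340012,  0.05014802],
       [ 0.00488439, -0.23695096, -0.97150933,  1.06334765],
       [ 0.        ,  0.        ,  0.        ,  1.        ]])}
{'time': 0.1, 'qpos': array([ 9.97226089e-01,  4.87027805e-02,  9.78097213e-02,  1.62198682e+00,
       -3.05643897e-05,  1.44302451e+00]), 'qvel': array([ 1.61086579e-04, -1.34983275e-03,  3.42809572e-03, -2.00503124e-03,
        5.49941610e-04,  9.81055416e-05]), 'effort': array([ 2.75664490e-03, -3.39851546e+01,  3.20935392e+01,  1.59483188e-02,
       -1.31417260e-04,  1.48763553e-05]), 'position': array([0.22608818, 0.47324208, 0.23024831]), 'tcp_rot': array([-3.13952219e+00, -2.35180767e-04,  2.69579402e+00]), 'ft_force': array([-0.51711843,  0.48069726, -0.02822036]), 'ft_torque': array([-0.05179333,  0.01354234, -0.01751575]), 'width': 0.9980803632667625}
```

View pics/scene0.png

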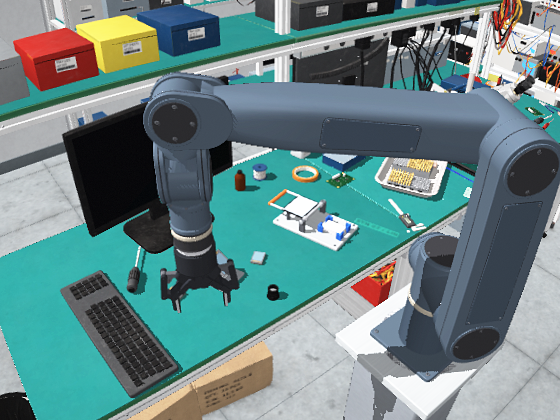

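View pics/top0.png

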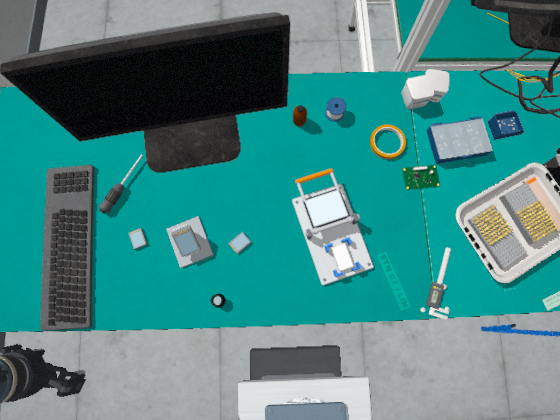

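The scene view shows the jig at about (315,220) and the stand mostly hidden behind the gripper. The top view shows the stand and module at (188,241), the jig at (335,232) with the bar at (318,174), the loupe at (218,300), the tape at (388,141) and the board at (421,177). There are two small look-alikes at (138,239) and (239,242). I'll enlarge these areas.

Run:
```python
import cv2
f=cv2.imread("pics/top0.png")
c=f[205:280,150:220]; cv2.imwrite("pics/c1.png",cv2.resize(c,None,fx=8,fy=8,interpolation=cv2.INTER_CUBIC))
c=f[160:295,280:385]; cv2.imwrite("pics/c2.png",cv2.resize(c,None,fx=4.4,fy=4.4,interpolation=cv2.INTER_CUBIC))
```

```text
(no output)
```

View pics/c1.png

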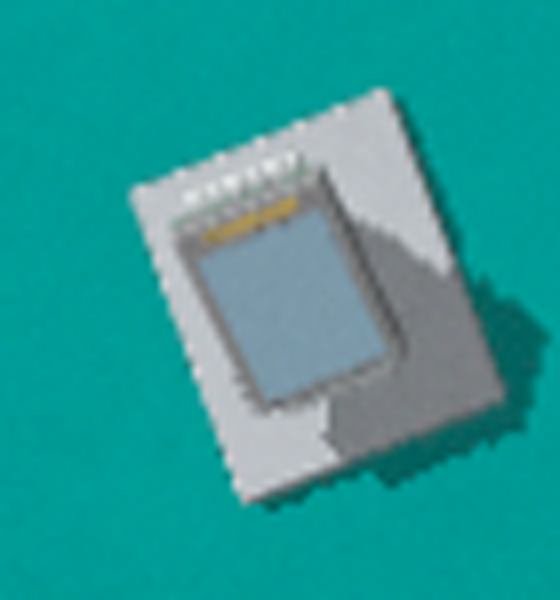

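View pics/c2.png

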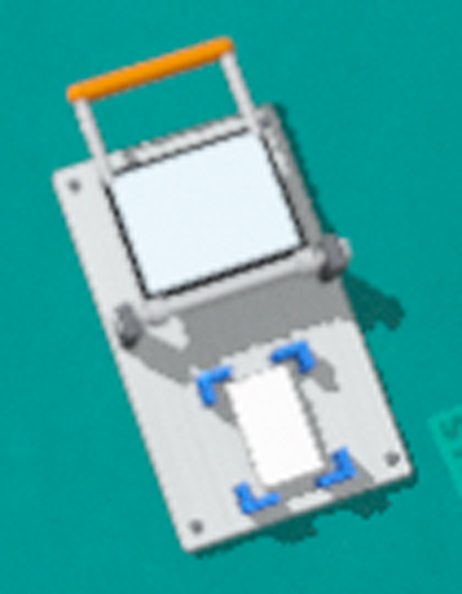

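```bash
cat > h.py <<'E'
import numpy as np, cv2
from scipy.optimize import least_squares
from scipy.spatial.transform import Rotation as R
from workcell import viewer
def proj(n,P):
    m=viewer.camera_model(n); T=np.linalg.inv(m["cam_to_world"])
    r,_=cv2.Rodrigues(T[:3,:3]); p,_=cv2.projectPoints(np.atleast_2d(np.float64(P)),r,T[:3,3],m["intrinsics"],np.array(m["D"]))
    return p[:,0]
def ray(n,uv,z):
    m=viewer.camera_model(n); p=cv2.undistortPoints(np.float64([[uv]]),m["intrinsics"],np.array(m["D"]))[0,0]
    M=np.array(m["cam_to_world"]); d=M[:3,:3]@[p[0],p[1],1]; o=M[:3,3]; return o+d*(z-o[2])/d[2]
def fit(obs,pitch=0,z=None,x0=(0.4,0,0,0)):
    # obs: list (cam, local pts, pix)
    def W(s,L): return R.from_euler('ZY',[s[3],-pitch]).apply(L)+[s[0],s[1],s[2] if z is None else z]
    def f(s): return np.concatenate([(proj(c,W(s,L))-px).ravel() for c,L,px in obs])
    r=least_squares(f,x0,x_scale=[.1,.1,.1,1]); return r.x,f(r.x).reshape(-1,2)
E
python3 - <<'E'
from h import *
c1=lambda a:np.array(a)/8.+[150-.5+.06,205-.5+.06]
c2=lambda a:np.array(a)/4.4+[280-.4,160-.4]
mm=1e-3
jc=c2([(55,178),(272,103),(410,475),(190,550)])
L=np.array([(106,70,12),(106,-70,12),(-130,-70,12),(-130,70,12)])*mm
s,r=fit([("top",L,jc)],z=0); print("jig base",s[:2]*1e3,np.degrees(s[3]),r.round(1).tolist())
# bar ends centre
L2=np.vstack([L,np.array([(135,45,52),(135,-45,52)])*mm]); jc2=np.vstack([jc,c2([(72,95),(229,44)])])
s,r=fit([("top",L2,jc2)],z=0); print("jig+bar",s[:2]*1e3,np.degrees(s[3]),r.round(1).tolist())
for z in (6,8,10,12):
  fl=c1([(133,188),(383,90),(503,398),(245,502)])
  L=np.array([(55,45,z),(55,-45,z),(-55,-45,z),(-55,45,z)])*mm
  s,r=fit([("top",L,fl)],z=0); print("stand",z,s[:2]*1e3,np.degrees(s[3]),r.round(1).tolist())
mc=c1([(178,235),(322,170),(402,355),(262,410)])
L=np.array([(33,25,7),(33,-25,7),(-33,-25,7),(-33,25,7)])*mm
s,r=fit([("top",L,mc)],pitch=np.radians(35),x0=(.35,.25,.06,.4)); print("mod",s[:3]*1e3,np.degrees(s[3]),r.round(1).tolist())
s,r=fit([("top",L,mc)],pitch=np.radians(35),z=.06,x0=(.35,.25,.06,.4)); print("mod z60",s[:3]*1e3,np.degrees(s[3]),r.round(1).tolist())
for n,uv,z in(("loupe",(218,300),.02),("tape",(388,141),.008),("board",(421,177),.01)): print(n,ray("top",uv,z))
E
```

```text
jig base [517.08094166 -87.39003962] 16.531898690628505 [[-0.6, -0.9], [0.0, -0.1], [1.2, -0.1], [-0.7, 1.0]]
jig+bar [517.85067382 -87.18705242] 16.53015162572932 [[-0.7, -1.2], [-0.1, -0.4], [1.1, -0.4], [-0.8, 0.6], [1.5, 0.1], [-1.1, 1.1]]
stand 6 [497.72814207 278.52888398] 20.58002476477837 [[-0.5, 0.3], [0.6, -0.4], [0.3, -0.2], [-0.4, 0.3]]
stand 8 [497.39208966 278.09822389] 20.58071009903051 [[-0.5, 0.3], [0.6, -0.5], [0.3, -0.2], [-0.5, 0.3]]
stand 10 [497.05605362 277.66756598] 20.581337301971335 [[-0.6, 0.2], [0.7, -0.5], [0.4, -0.1], [-0.5, 0.4]]
stand 12 [496.72003359 277.23691374] 20.58203481954556 [[-0.6, 0.2], [0.7, -0.6], [0.4, -0.1], [-0.5, 0.4]]
mod [498.65997354 284.00454268  16.75250613] 20.405887065532283 [[-0.4, -0.0], [0.3, 0.6], [0.4, -0.5], [-0.3, -0.1]]
mod z60 [491.25220607 274.31955042 474.11131823] 20.27371951925275 [[-1.0, -0.4], [0.5, 0.0], [1.0, -0.2], [-0.5, 0.5]]
loupe [0.34600801 0.20196906 0.02      ]
tape [ 0.75580485 -0.26218448  0.008     ]
board [ 0.64879265 -0.34086431  0.01      ]
```

```bash
python3 - <<'E'
import cv2
f=cv2.imread("pics/scene0.png")
c=f[180:255,262:362]; cv2.imwrite("pics/c3.png",cv2.resize(c,None,fx=8,fy=8,interpolation=cv2.INTER_CUBIC))
E
python3 -m crank '[[20,-60,40,0,0,0,85],[20,-60,20,0,0,0,85],[20,-60,0,0,0,0,85],[20,-60,0,0,0,0,85],[20,-60,0,0,0,0,85],[0,-60,0,0,0,0,85],[0,0,0,0,0,0,85]]'
python3 - <<'E'
from workcell import manip, viewer
import cv2
for n in("scene","top"):
    f=viewer.grab_frame(n); cv2.imwrite(f"pics/{n}1.png",f[:,:,::-1])
E
```

```text
time: 0.98
position: [0.3215, 0.1256, 0.2833]
tcp_rot: [-3.141, 0.0, 2.686]
ft_force: [0.3, 0.3, 0.4]
width: 0.994
```

View pics/c3.png

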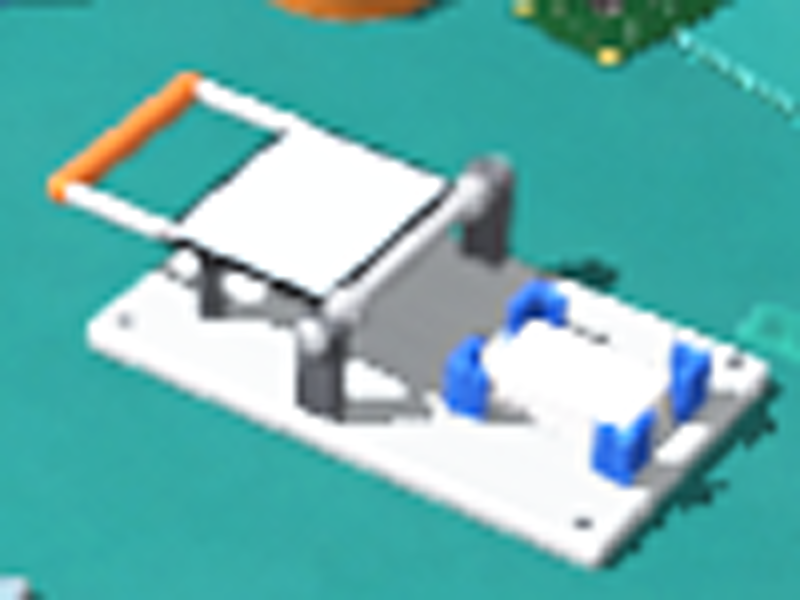

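View pics/scene1.png

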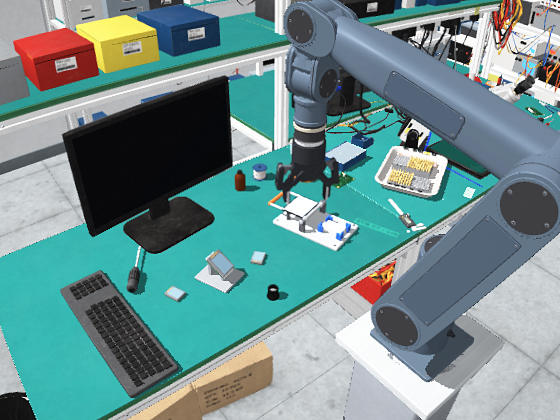

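The stand is now fully visible in the scene view at about (219,270). Next I'll enlarge it.

Run:
```python
import cv2
f=cv2.imread("pics/scene1.png")
c=f[240:300,185:255]; cv2.imwrite("pics/c4.png",cv2.resize(c,None,fx=10,fy=10,interpolation=cv2.INTER_CUBIC))
```

```text
(no output)
```

View pics/c4.png

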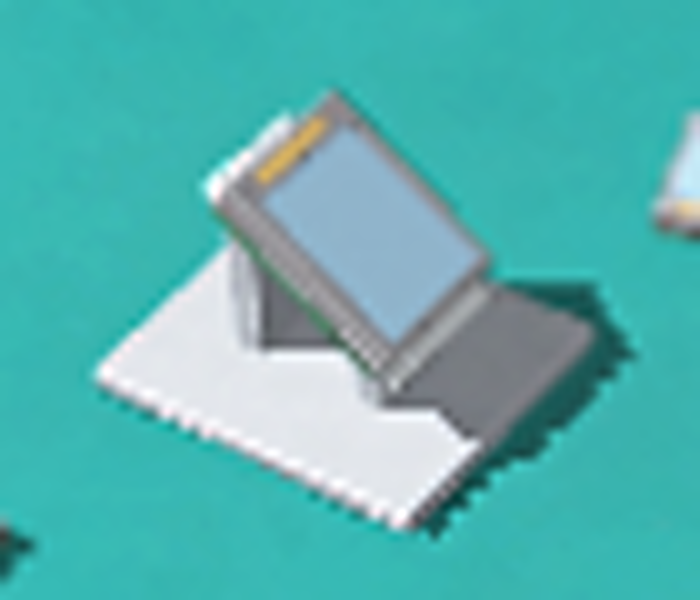

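Run:
```python
from h import *
c1=lambda a:np.array(a)/8.+[150-.44,205-.44]
c2=lambda a:np.array(a)/4.4+[280-.39,160-.39]
c3=lambda a:np.array(a)/8.+[262-.44,180-.44]
c4=lambda a:np.array(a)/10.+[185-.45,240-.45]
mm=1e-3
L=np.array([(106,70,12),(106,-70,12),(-130,-70,12),(-130,70,12),(135,45,52),(135,-45,52)])*mm
jt=c2([(55,178),(272,103),(410,475),(190,550),(72,95),(229,44)])
Ls=np.array([(106,70,12),(-130,70,12),(-130,-70,12),(135,45,52),(135,-45,52)])*mm
js=c3([(90,330),(598,555),(768,368),(57,187),(192,82)])
for nm,o in(("top",[("top",L,jt)]),("scene",[("scene",Ls,js)]),("both",[("top",L,jt),("scene",Ls,js)])):
  s,r=fit(o,z=0); print("jig",nm,s[:2]*1e3,np.degrees(s[3]),np.abs(r).max(),(r.round(1).tolist() if nm!="top" else ""))
fl=c1([(133,188),(383,90),(503,398),(245,502)]); fs=c4([(97,370),(405,522),(597,325)])
for z in (6,8,10):
  L=np.array([(55,45,z),(55,-45,z),(-55,-45,z),(-55,45,z)])*mm
  for o in ([("top",L,fl)],[("scene",L[[0,3,2]],fs)],[("top",L,fl),("scene",L[[0,3,2]],fs)]):
    s,r=fit(o,z=0); print("stand",z,s[:2]*1e3,np.degrees(s[3]),np.abs(r).max())
mt=c1([(178,235),(322,170),(402,355),(262,410)]); L=np.array([(33,25,7),(33,-25,7),(-33,-25,7),(-33,25,7)])*mm
ms=c4([(226,188),(335,92),(492,263),(388,366)])
for o in ([("top",L,mt)],[("scene",L,ms)],[("top",L,mt),("scene",L,ms)]):
  s,r=fit(o,pitch=np.radians(35),x0=(.35,.25,.06,.4)); print("mod",s[:3]*1e3,np.degrees(s[3]),r.round(1).tolist())
```

```text
jig top [517.82336939 -87.21109683] 16.53004577257351 1.4865611193139898 
jig scene [521.49390456 -86.77817108] 16.398665474101747 0.9269181613144042 [[-0.6, -0.5], [-0.4, -0.3], [0.4, -0.3], [0.8, 0.4], [-0.1, 0.9]]
jig both [518.80976961 -86.75482423] 16.46408645674815 1.6161178960815334 [[-0.8, -1.6], [-0.2, -0.7], [0.8, -0.7], [-1.0, 0.2], [1.3, -0.3], [-1.3, 0.7], [-0.1, -0.1], [0.3, 0.1], [1.0, 0.1], [1.3, 0.8], [0.4, 1.3]]
stand 6 [497.72814207 278.52888398] 20.58002476477837 0.6184966835507453
stand 6 [501.67126491 276.92425915] 20.280913245962854 0.2808719026888866
stand 6 [498.73423549 278.26187339] 20.49163256576828 0.9594202536986245
stand 8 [497.39208966 278.09822389] 20.58071009903051 0.6346926350036597
stand 8 [499.89377255 277.90861739] 20.273062853496477 0.336566525245928
stand 8 [498.09508355 278.23212034] 20.436430930325585 0.698874566866948
stand 10 [497.05605362 277.66756598] 20.581337301971335 0.6509746209211471
stand 10 [498.11631553 278.89293078] 20.265160492142588 0.39248461456571704
stand 10 [497.45722693 278.20124582] 20.38110172092676 0.7792679535547222
mod [498.65997354 284.00454268  16.75250613] 20.405887065532283 [[-0.4, -0.0], [0.3, 0.6], [0.4, -0.5], [-0.3, -0.1]]
mod [516.70929909 263.71717582  30.43989785] 19.193670724869833 [[-0.2, 0.3], [0.1, 0.0], [0.2, -0.1], [-0.2, -0.2]]
mod [492.86025515 276.10665454  54.20609154] 19.973698452903914 [[-1.1, -0.7], [0.4, -0.1], [0.7, -0.4], [-0.8, 0.2], [-0.2, 0.4], [0.2, -0.2], [0.9, -0.0], [0.4, 0.3]]
```

```bash
cat >> h.py <<'E'
from workcell import manip
JIG=np.array([518.8,-86.9,0]); JY=np.radians(16.46)
MOD=np.array([493,276.3,54.2]); MY=np.radians(20.3)
def jig(p): return R.from_euler('z',JY).apply(p)+JIG
def tool(y,z): 
    y=np.array(y);z=np.array(z); return R.from_matrix(np.c_[np.cross(y,z),y,z])
def delta(pos,rot,st=None):
    s=manip.sense(); p=np.array(s["position"])*1e3; r=R.from_euler('xyz',s["tcp_rot"])
    return np.round(pos-p,1), np.round(np.degrees((rot*r.inv()).as_rotvec()),1)
def modrot(tilt):
    M=R.from_euler('ZY',[MY,-np.radians(tilt)]).as_matrix(); return M
E
python3 - <<'E'
from h import *
s=manip.sense(); print(s["position"],s["tcp_rot"],s["qpos"])
M=modrot(35); zt=-M[:,2]
for sg in(1,-1):
    Rg=tool(sg*M[:,1],zt)
    for back in(80,-22): # tcp relative to centre along tool z
        print(sg,back,delta(MOD-zt*back if back>0 else MOD+zt*22,Rg))
print(zt)
E
```

```text
[0.32125066 0.12879671 0.28332803] [ 3.14108218e+00 -5.42757856e-04  2.69318170e+00] [ 1.86104395e-01 -3.90977821e-01 -1.76706305e-01  1.78520235e+00
  7.32855445e-04  6.34515439e-01]
1 80 (array([ 128.7,  131.6, -163.6]), array([ -1.7, -35.9,  44.5]))
1 -22 (array([ 183.6,  151.9, -247.1]), array([ -1.7, -35.9,  44.5]))
-1 80 (array([ 128.7,  131.6, -163.6]), array([  44.1,   -2. , -128.9]))
-1 -22 (array([ 183.6,  151.9, -247.1]), array([  44.1,   -2. , -128.9]))
[ 0.53795099  0.19899411 -0.81915204]
```

```bash
python3 -m crank '[[18,18,-10,-0.25,-5.13,6.36,75],[18,19,-20,-0.25,-5.13,6.36,75],[18,19,-25,-0.25,-5.13,6.36,75],[18,19,-27,-0.25,-5.13,6.36,75],[19,19,-27,-0.25,-5.13,6.36,75],[19,19,-27,-0.25,-5.13,6.36,75],[19,19,-27,-0.25,-5.13,6.36,75],[0,0,0,0,0,0,75]]'
python3 - <<'E'
from h import *
M=modrot(35); zt=-M[:,2]
Rg=tool(M[:,1],zt); print(delta(MOD-zt*80,Rg),manip.sense()["qpos"])
for n in("scene","top"):
    f=viewer.grab_frame(n); cv2.imwrite(f"pics/{n}2.png",f[:,:,::-1])
f=cv2.imread("pics/top2.png")[170:290,130:280]; cv2.imwrite("pics/t2c.png",cv2.resize(f,None,fx=5,fy=5,interpolation=cv2.INTER_CUBIC))
f=cv2.imread("pics/scene2.png")[190:310,150:300]; cv2.imwrite("pics/s2c.png",cv2.resize(f,None,fx=5,fy=5,interpolation=cv2.INTER_CUBIC))
E
```

```text
time: 2.08
position: [0.4443, 0.2617, 0.1119]
tcp_rot: [-3.139, 0.598, -2.779]
ft_force: [-0.4, -0.4, 0.4]
width: 0.873
(array([ 5.6, -1.3,  7.9]), array([ 0.4, -0.7, -0.4])) [ 0.42581212 -0.62672445 -0.81510013  0.78574063 -0.03837431  0.05240551]
```

View pics/t2c.png

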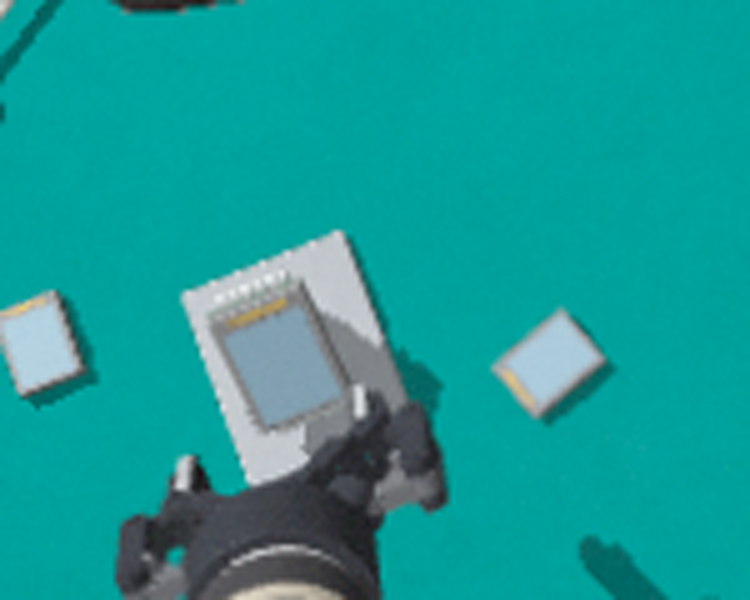

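View pics/s2c.png

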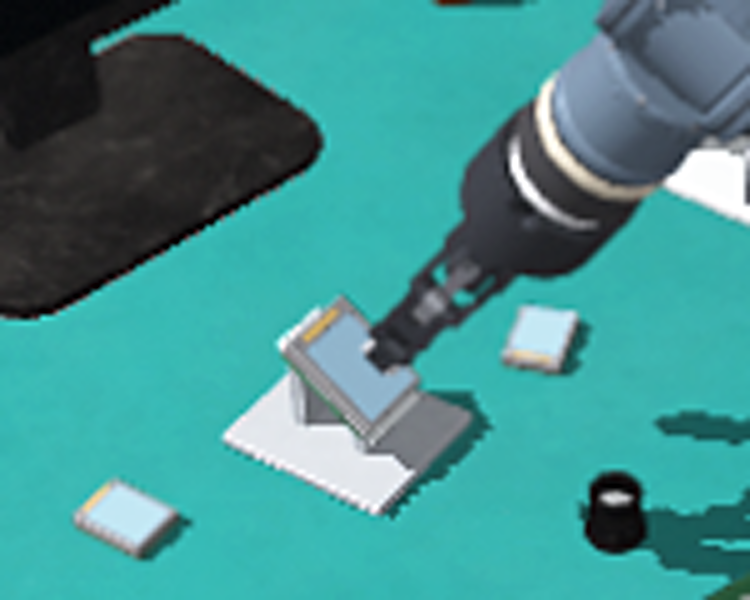

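Run:
```python
from h import *
s=manip.sense(); r=R.from_euler('xyz',s["tcp_rot"]).as_matrix(); p=s["position"]
for n,o in(("top",(130,170)),("scene",(150,190))):
  for b in (.006,.02):
    P=[p+sg*.042*r[:,1]-b*r[:,2] for sg in(1,-1)]; print(n,b,(proj(n,P)-o)*5)
  print((proj(n,[MOD*1e-3+modrot(35)@np.array(a)*1e-3 for a in((33,25,7),(33,-25,7),(-33,-25,7),(-33,25,7))])-o)*5)
```

```text
top 0.006 [[188.33809511 459.81628922]
 [361.39259378 389.70239879]]
top 0.02 [[187.41362685 473.51180489]
 [362.84097043 402.37219446]]
[[203.06616685 316.51380119]
 [300.11341092 278.06443518]
 [352.34879622 392.02018178]
 [257.78258987 429.86536347]]
scene 0.006 [[364.82336886 349.42523829]
 [458.73743053 259.4304889 ]]
scene 0.02 [[376.09368462 338.34472755]
 [470.32467388 248.06016214]]
[[284.47654754 344.11026683]
 [340.39640637 293.0393594 ]
 [422.76644474 378.93300697]
 [368.86782914 432.13733541]]
```

```bash
python3 -m crank '[[12,2,-2,0.2,-0.3,-0.2,75],[12,4,-10,0.2,-0.4,-0.2,75],[10,4,-16,0,0,0,75],[0,0,0,0,0,0,75]]'
python3 - <<'E'
from h import *
M=modrot(35); zt=-M[:,2]
Rg=tool(M[:,1],zt); d=delta(MOD+zt*22,Rg); print(d, d[0]@M)
E
```

```text
time: 2.68
position: [0.4854, 0.2714, 0.0934]
tcp_rot: [3.141, 0.625, -2.793]
ft_force: [-0.8, 0.0, -0.2]
width: 0.877
(array([ 19.4,   9.3, -57.2]), array([-0.3,  0.8,  0.3])) [-15.26106823   1.99181545 -59.14239146]
```

```bash
python3 -m crank '[[-12,-2,-9,-0.3,0.8,0.3,75],[0,0,0,0,0,0,75],[0,0,0,0,0,0,75]]'
python3 - <<'E'
from h import *
M=modrot(35); zt=-M[:,2]
Rg=tool(M[:,1],zt); d=delta(MOD+zt*22,Rg); print(d, d[0]@M)
E
```

```text
time: 3.05
position: [0.4724, 0.2693, 0.0844]
tcp_rot: [-3.141, 0.612, -2.787]
ft_force: [-0.0, 0.2, 0.0]
width: 0.876
(array([ 32.4,  11.3, -48.2]), array([-0.,  0., -0.])) [  0.45706309  -0.64257015 -59.1613742 ]
```

```bash
python3 -m crank '[[8,3,-12,0,0,0,75],[8,3,-12,0,0,0,75],[8,3,-12,0,0,0,75],[8,3,-12,0,0,0,75],[0,0,0,0,0,0,75],[0,0,0,0,0,0,75]]'
python3 - <<'E'
from h import *
M=modrot(35); zt=-M[:,2]
Rg=tool(M[:,1],zt); d=delta(MOD+zt*22,Rg); print(d, d[0]@M)
for n in("scene","top"):
    f=viewer.grab_frame(n); cv2.imwrite(f"pics/{n}3.png",f[:,:,::-1])
f=cv2.imread("pics/top3.png")[190:280,140:240]; a=cv2.resize(f,None,fx=4,fy=4,interpolation=cv2.INTER_CUBIC)
f=cv2.imread("pics/scene3.png")[220:310,170:270]; b=cv2.resize(f,None,fx=4,fy=4,interpolation=cv2.INTER_CUBIC)
cv2.imwrite("pics/b3.png",cv2.hconcat([a,b]))
E
```

```text
time: 3.8
position: [0.5044, 0.2813, 0.0363]
tcp_rot: [-3.141, 0.611, -2.787]
ft_force: [0.6, -0.1, -0.1]
width: 0.879
(array([ 0.4, -0.6, -0.1]), array([ 0.,  0., -0.])) [ 0.07943598 -0.70150762 -0.17769913]
```

View pics/b3.png

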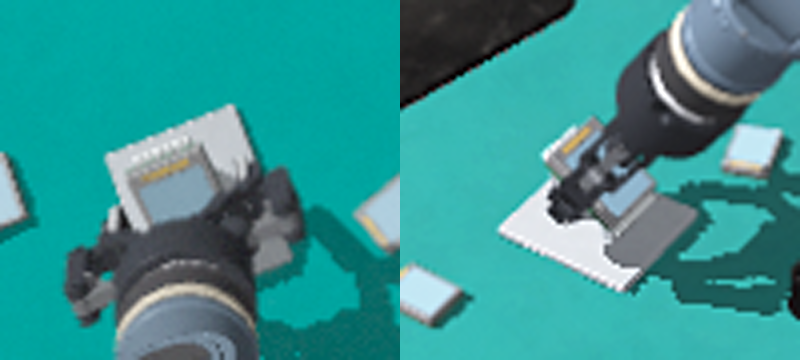

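The fingers straddle the module on both sides and there is no contact force, so I'll close them.

```bash
python3 -m crank '[[0,0,0,0,0,0,60],[0,0,0,0,0,0,55],[0,0,0,0,0,0,50],[0,0,0,0,0,0,45],[0,0,0,0,0,0,40],[0,0,0,0,0,0,40]]'
```

```text
time: 4.65
position: [0.5041, 0.2814, 0.0362]
tcp_rot: [-3.142, 0.61, -2.787]
ft_force: [-5.3, -1.8, 4.3]
width: 0.575
```

```bash
python3 -m crank '[[-2.7,-1,4.1,0,0,0,40],[-5.4,-2,8.2,0,0,0,40],[-8,-3,12.3,0,0,0,40],[-8,-3,12.3,0,0,0,40],[-8,-3,24,0,0,0,40],[0,0,40,0,0,0,40],[0,0,40,0,0,0,40],[0,0,0,0,0,0,40]]'
python3 - <<'E'
from h import *
for n in("scene","top"):
    f=viewer.grab_frame(n); cv2.imwrite(f"pics/{n}4.png",f[:,:,::-1])
f=cv2.imread("pics/top4.png")[170:280,130:250]; a=cv2.resize(f,(400,360),interpolation=cv2.INTER_CUBIC)
f=cv2.imread("pics/scene4.png")[170:300,160:300]; b=cv2.resize(f,(400,360),interpolation=cv2.INTER_CUBIC)
cv2.imwrite("pics/b4.png",cv2.hconcat([a,b]))
yj=R.from_euler('z',JY).apply([0,1,0])
for sg in(1,):
  print(delta(jig([-80,0,37-22+90]),tool(sg*yj,[0,0,-1])))
E
```

```text
time: 5.65
position: [0.4744, 0.2701, 0.1832]
tcp_rot: [3.141, 0.62, -2.788]
ft_force: [0.9, -0.3, -0.3]
width: 0.575
(array([ -29.6, -378.5,  -71.5]), array([-11. ,  33.2,  -3.7]))
```

View pics/b4.png

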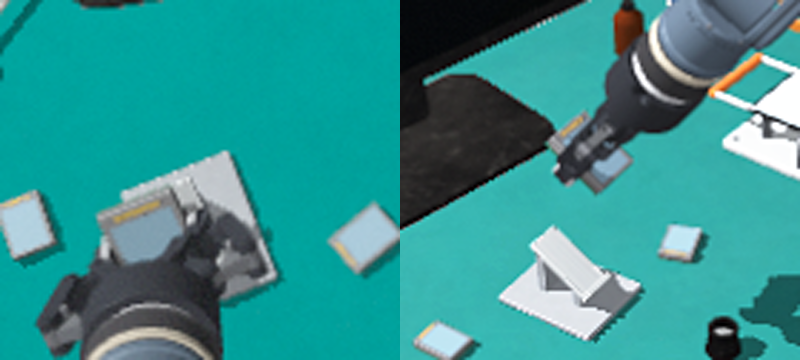

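The stand is empty and the module is held in the jaws. I'll carry it to above the pocket and level it.

```bash
python3 -m crank '[[-4,-30,0,-1.4,4.15,-0.46,40],[-4,-50,0,-1.4,4.15,-0.46,40],[-4,-55,0,-1.4,4.15,-0.46,40],[-4,-55,0,-1.4,4.15,-0.46,40],[-4,-55,-10,-1.4,4.15,-0.46,40],[-4,-55,-20,-1.4,4.15,-0.46,40],[-4,-50,-20,-1.4,4.15,-0.46,40],[-2,-28,-20,-1.2,4.15,-0.46,40]]'
python3 -m crank '[[0,0,0,0,0,0,40],[0,0,0,0,0,0,40],[0,0,0,0,0,0,40]]'
python3 - <<'E'
from h import *
yj=R.from_euler('z',JY).apply([0,1,0])
print(delta(jig([-80,0,37-22+90]),tool(yj,[0,0,-1])))
E
```

```text
time: 6.75
position: [0.4401, -0.1107, 0.1038]
tcp_rot: [3.139, -0.006, -2.856]
ft_force: [-0.3, 0.4, -1.3]
width: 0.578
time: 7.12
position: [0.442, -0.1079, 0.107]
tcp_rot: [3.141, 0.001, -2.852]
ft_force: [0.2, -0.2, -1.2]
width: 0.574
(array([ 0. , -1.6, -2. ]), array([-0. ,  0. , -0.2]))
```

```bash
python3 -m crank '[[0,-1.6,-20,0,0,-0.2,40],[0,0,-25,0,0,0,40],[0,0,-20,0,0,0,40],[0,0,0,0,0,0,40],[0,0,0,0,0,0,40]]'
python3 - <<'E'
from h import *
for n,(u,v) in(("scene",(270,180)),("top",(280,180))):
    f=viewer.grab_frame(n); cv2.imwrite(f"pics/{n}5.png",f[:,:,::-1])
    a=cv2.resize(f[v:v+120,u:u+120,::-1],None,fx=5,fy=5,interpolation=cv2.INTER_CUBIC); cv2.imwrite(f"pics/{n}5c.png",a)
s=manip.sense();print(R.from_euler('z',-JY).apply(s["position"]*1e3-JIG))
E
```

```text
time: 7.75
position: [0.4429, -0.1103, 0.0429]
tcp_rot: [-3.141, 0.002, -2.855]
ft_force: [0.4, -0.5, -0.3]
width: 0.58
[-79.14040926  -1.40188782  43.15356486]
```

View pics/scene5c.png

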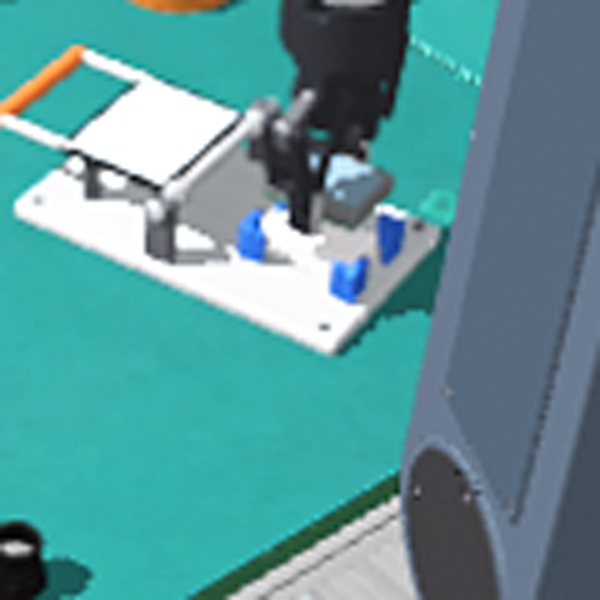

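View pics/top5c.png

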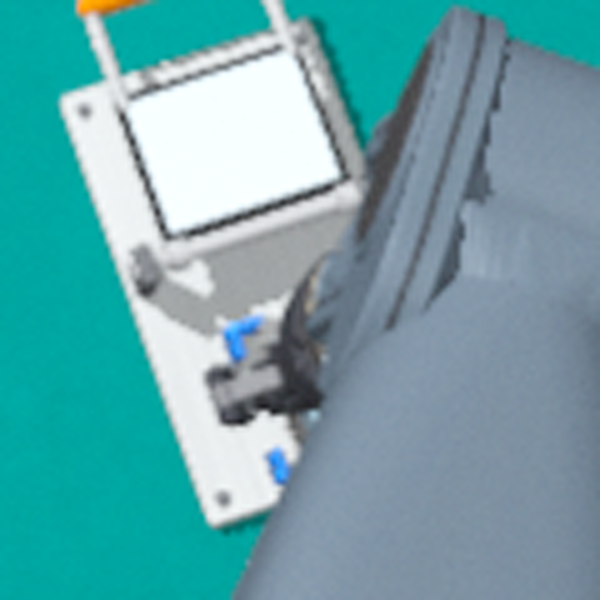

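Run:
```python
from h import *
f=cv2.imread("pics/scene5.png")
cv2.imwrite("pics/s5d.png",cv2.resize(f[200:245,312:367],None,fx=14,fy=13.3333333,interpolation=cv2.INTER_CUBIC))
s=manip.sense(); c=s["position"]*1e3+[0,0,22]
Rj=R.from_euler('z',JY)
P=[(-33,25,7),(-33,-25,7),(-33,25,-7),(-33,-25,-7),(33,25,7)]
for p in P: print(p,(proj("scene",(c+Rj.apply(p))*1e-3)-[312-.5,200-.5])*[14,13.333])
print("wall")
for p in [(-80-35-6,27+6,37),(-80-35-6,-33,37),(-80-35+0,27,37),(-80-35-6,33,30),(-80-35-6,13,37),(-80-20,33,37)]: print(p,(proj("scene",jig(p)*1e-3)-[312-.5,200-.5])*[14,13.333])
```

```text
(-33, 25, 7) [[410.57547397 317.44162032]]
(-33, -25, 7) [[523.13525301 209.18307811]]
(-33, 25, -7) [[404.95439856 366.35611344]]
(-33, -25, -7) [[517.05061437 257.59997264]]
(33, 25, 7) [[147.10473122 213.18759761]]
wall
(-121, 33, 37) [[410.66138967 474.85210272]]
(-121, -33, 37) [[557.2022176  329.37167707]]
(-115, 27, 37) [[400.24686888 451.4709066 ]]
(-121, 33, 30) [[407.83878916 498.72891645]]
(-121, 13, 37) [[456.04014211 429.84402878]]
(-100, 33, 37) [[326.44016592 440.54243198]]
```

View pics/s5d.png

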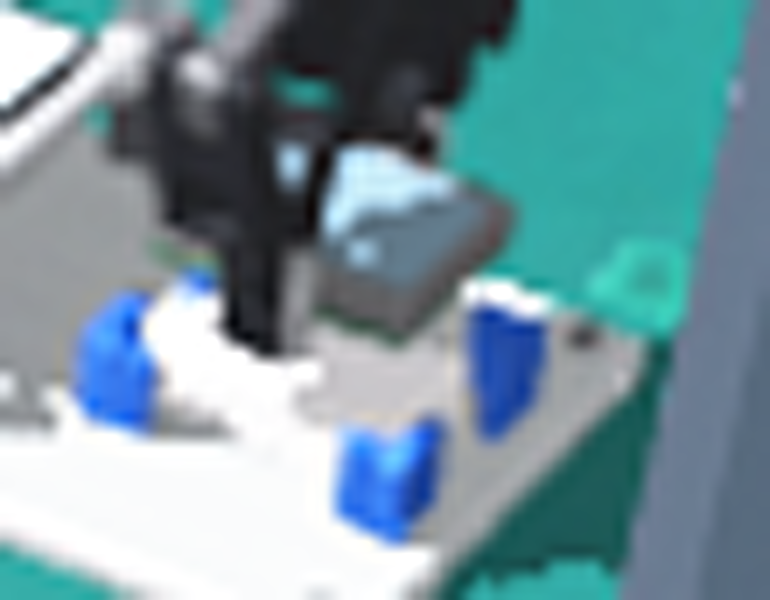

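Run:
```python
from h import *
f=cv2.imread("pics/scene5.png")[208:242,330:370]
a=cv2.resize(f,None,fx=15,fy=15,interpolation=cv2.INTER_NEAREST); 
for i in range(0,40,5): cv2.putText(a,str(330+i),(i*15,10),0,.35,(0,0,255)); cv2.line(a,(i*15,0),(i*15,600),(0,0,255),1)
for i in range(0,34,5): cv2.putText(a,str(208+i),(0,i*15+10),0,.35,(0,0,255)); cv2.line(a,(0,i*15),(600,i*15),(0,0,255),1)
cv2.imwrite("pics/s5e.png",a)
f=cv2.imread("pics/scene0.png")[208:244,315:365]
a=cv2.resize(f,None,fx=15,fy=15,interpolation=cv2.INTER_NEAREST)
for i in range(0,50,5): cv2.putText(a,str(315+i),(i*15,10),0,.35,(0,0,255)); cv2.line(a,(i*15,0),(i*15,600),(0,0,255),1)
for i in range(0,36,5): cv2.putText(a,str(208+i),(0,i*15+10),0,.35,(0,0,255)); cv2.line(a,(0,i*15),(800,i*15),(0,0,255),1)
cv2.imwrite("pics/s0e.png",a)
```

```text
(no output)
```

View pics/s5e.png

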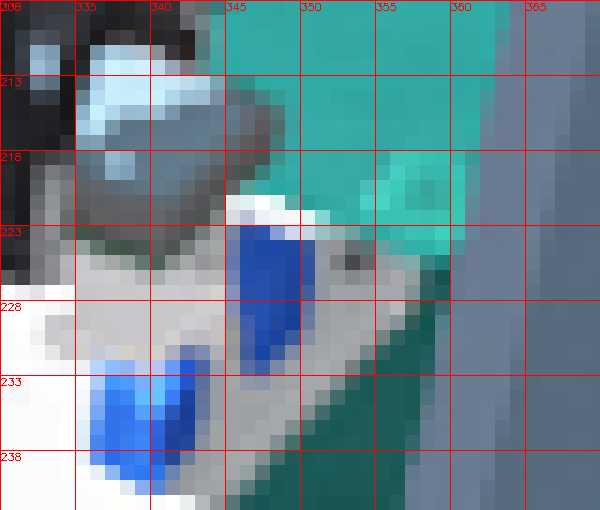

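View pics/s0e.png

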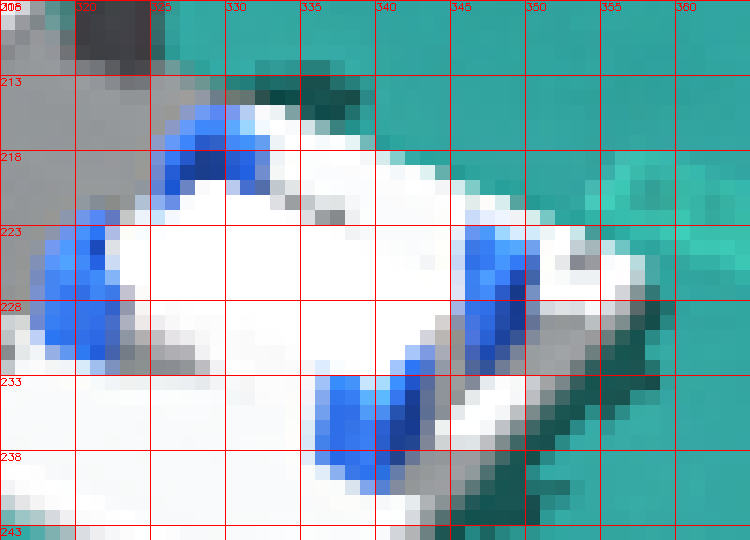

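Run:
```python
from h import *
for p in [(-121,33,12),(-121,33,37),(-121,-33,12),(-121,-33,37),(-39,33,12),(-39,33,37),(-39,-33,37)]: print(p,proj("scene",jig(p)*1e-3).round(1))
o=jig((-80,0,37))*1e-3
for d in np.eye(3)*5e-3: print(((proj("scene",o+R.from_euler('z',JY).apply(d))-proj("scene",o))/5).round(3))
```

```text
(-121, 33, 12) [[340.1 241.5]]
(-121, 33, 37) [[340.8 235.1]]
(-121, -33, 12) [[350.5 230.5]]
(-121, -33, 37) [[351.3 224.2]]
(-39, 33, 12) [[317.3 231.5]]
(-39, 33, 37) [[317.7 225.2]]
(-39, -33, 37) [[328.6 214.9]]
[[-0.279 -0.117]]
[[-0.162  0.162]]
[[ 0.025 -0.255]]
```

Run:
```python
from h import *
yj=R.from_euler('z',JY).apply([0,1,0])
print(delta(jig([-80,0,37-22+13]),tool(yj,[0,0,-1])))
```

```text
(array([ -1.2,   1.1, -15.2]), array([0. , 0.1, 0.1]))
```

```bash
python3 -m crank '[[-1.2,1.1,-5,0,0,0,40],[0,0,-5,0,0,0,40],[0,0,-5,0,0,0,40],[0,0,0,0,0,0,40],[0,0,0,0,0,0,40]]'
python3 - <<'E'
from h import *
yj=R.from_euler('z',JY).apply([0,1,0])
print(delta(jig([-80,0,37-22]),tool(yj,[0,0,-1])))
E
```

```text
time: 8.48
position: [0.4409, -0.1094, 0.0264]
tcp_rot: [3.141, -0.0, -2.856]
ft_force: [1.3, -0.1, -1.3]
width: 0.574
(array([  1.2,  -0.2, -11.4]), array([-0. , -0. ,  0.1]))
```

```bash
python3 -m crank '[[0.8,0,-2,0,0,0,40],[0,0,-2,0,0,0,40],[0,0,0,0,0,0,40]]';python3 -m crank '[[0,0,-2,0,0,0,40],[0,0,-1,0,0,0,40],[0,0,0,0,0,0,40],[0,0,0,0,0,0,40]]'
python3 - <<'E'
from h import *
yj=R.from_euler('z',JY).apply([0,1,0])
print(delta(jig([-80,0,37-22]),tool(yj,[0,0,-1])))
E
```

```text
time: 8.85
position: [0.4415, -0.1093, 0.0222]
tcp_rot: [3.14, -0.001, -2.856]
ft_force: [-0.4, -0.3, -1.5]
width: 0.581
time: 9.35
position: [0.4417, -0.1093, 0.0195]
tcp_rot: [3.141, -0.0, -2.856]
ft_force: [0.2, -1.0, -0.7]
width: 0.57
(array([ 0.4, -0.2, -4.5]), array([-0. , -0. ,  0.1]))
```

```bash
python3 -m crank '[[0,0,-1,0,0,0,40],[0,0,-1,0,0,0,40],[0,0,0,0,0,0,40]]';python3 -m crank '[[0,0,-1,0,0,0,40],[0,0,0,0,0,0,40],[0,0,0,0,0,0,40]]';python3 -m crank '[[0,0,-1,0,0,0,40],[0,0,0,0,0,0,40],[0,0,0,0,0,0,40]]'
```

```text
time: 9.72
position: [0.4416, -0.1093, 0.0173]
tcp_rot: [3.141, -0.0, -2.856]
ft_force: [0.4, 0.5, 0.4]
width: 0.574
time: 10.1
position: [0.4417, -0.1093, 0.0164]
tcp_rot: [3.141, -0.0, -2.856]
ft_force: [-0.1, -0.2, -1.5]
width: 0.574
time: 10.48
position: [0.4417, -0.1093, 0.0154]
tcp_rot: [3.141, -0.0, -2.856]
ft_force: [-0.7, -0.5, 0.0]
width: 0.571
```

```bash
python3 -m crank '[[0,0,-1,0,0,0,40],[0,0,0,0,0,0,40],[0,0,0,0,0,0,40]]';python3 -m crank '[[0,0,-1,0,0,0,40],[0,0,0,0,0,0,40],[0,0,0,0,0,0,40]]'
python3 - <<'E'
from h import *
f=viewer.grab_frame("scene"); cv2.imwrite("pics/s6.png",cv2.resize(f[195:255,285:365,::-1],None,fx=9,fy=9,interpolation=cv2.INTER_CUBIC))
E
```

```text
time: 10.85
position: [0.4417, -0.1093, 0.0145]
tcp_rot: [3.141, -0.0, -2.856]
ft_force: [-0.8, -0.4, -0.9]
width: 0.572
time: 11.22
position: [0.4418, -0.1094, 0.0142]
tcp_rot: [3.141, -0.0, -2.856]
ft_force: [-3.2, 1.8, 5.0]
width: 0.572
```

View pics/s6.png

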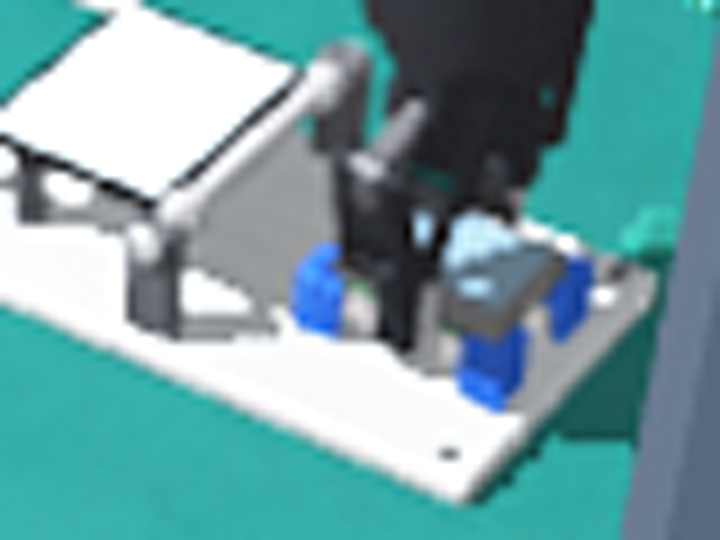

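Run:
```python
from h import *
f=viewer.grab_frame("scene")[205:245,315:360,::-1]
a=cv2.resize(f,None,fx=15,fy=15,interpolation=cv2.INTER_NEAREST)
for i in range(0,45,5): cv2.putText(a,str(315+i),(i*15,10),0,.35,(0,0,255)); cv2.line(a,(i*15,0),(i*15,600),(0,0,255),1)
for i in range(0,40,5): cv2.putText(a,str(205+i),(0,i*15+10),0,.35,(0,0,255)); cv2.line(a,(0,i*15),(800,i*15),(0,0,255),1)
cv2.imwrite("pics/s7.png",a)
for z in (37,44):
  print(z,[ (proj("scene",jig((-80+p[0],p[1],z+p[2]))*1e-3)[0]+[-.4+.5,-.75+.5]).round(1).tolist() for p in [(-33,-25,7),(-33,25,7),(-33,25,-7),(-33,-25,-7)]] if 0 else [ (proj("scene",jig((-80+p[0],p[1],z+p[2]))[None]*1e-3)[0]+[.1,-.25]).round(1).tolist() for p in [(-33,-25,7),(-33,25,7),(-33,25,-7),(-33,-25,-7)]])
```

```text
37 [[348.1, 222.5], [340.1, 230.7], [339.7, 234.3], [347.7, 226.1]]
44 [[348.3, 220.7], [340.3, 228.9], [339.9, 232.5], [347.9, 224.3]]
```

View pics/s7.png

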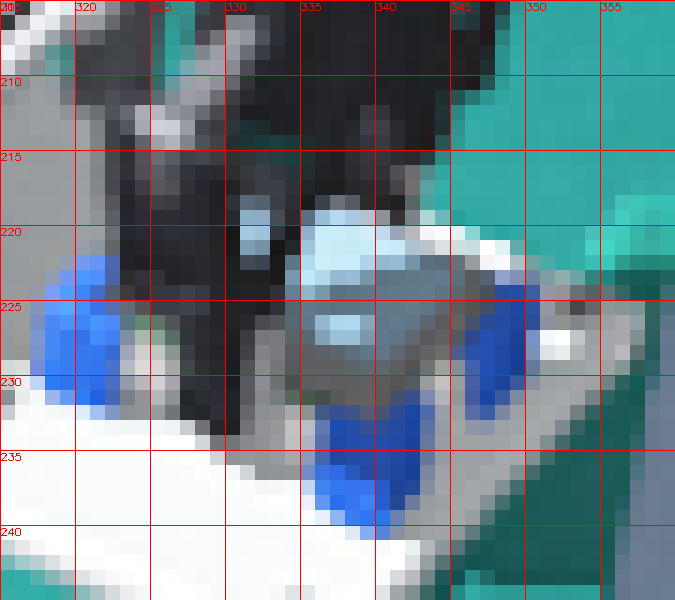

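The image doesn't clearly tell resting on the floor from resting on the wall tops, so I'll probe sideways. If the module is in the pocket, force must build up after about 2 mm.

```bash
python3 -m crank '[[0,0,1.3,0,0,0,40],[2,0.6,0,0,0,0,40],[1.9,0.5,0,0,0,0,40],[0,0,0,0,0,0,40],[0,0,0,0,0,0,40]]';python3 -m crank '[[-2,-0.6,0,0,0,0,40],[-1.9,-0.5,0,0,0,0,40],[-2,-0.6,0,0,0,0,40],[-1.9,-0.5,0,0,0,0,40],[0,0,0,0,0,0,40],[0,0,0,0,0,0,40]]'
```

```text
time: 11.95
position: [0.4447, -0.1084, 0.0143]
tcp_rot: [3.141, -0.002, -2.856]
ft_force: [-2.8, -2.1, -0.3]
width: 0.572
time: 12.7
position: [0.441, -0.1097, 0.0155]
tcp_rot: [3.141, 0.007, -2.855]
ft_force: [6.7, 3.1, -3.3]
width: 0.575
```

Walls stop the module on both sides with about 3.9 mm of travel, which matches the 4 mm play, so it is in the pocket. I'll centre it, lower it, release and lift.

```bash
python3 -m crank '[[2.4,0.7,0,0,0,0,40],[2.4,0.7,0,0,0,0,40],[0,0,-0.5,0,0,0,40],[0,0,-0.5,0,0,0,40],[0,0,0,0,0,0,40],[0,0,0,0,0,0,40]]';python3 -m crank '[[0,0,0,0,0,0,52],[0,0,0,0,0,0,56],[0,0,0,0,0,0,60],[0,0,0,0,0,0,66],[0,0,0,0,0,0,70],[0,0,0,0,0,0,70]]'
```

```text
time: 13.45
position: [0.4424, -0.1091, 0.0142]
tcp_rot: [3.141, -0.001, -2.856]
ft_force: [-2.5, 1.4, 5.7]
width: 0.58
time: 14.2
position: [0.4426, -0.109, 0.0138]
tcp_rot: [3.141, -0.0, -2.856]
ft_force: [0.2, 0.7, -0.4]
width: 0.822
```

```bash
python3 -m crank '[[0,0,8,0,0,0,70],[0,0,15,0,0,0,70],[0,0,30,0,0,0,70],[0,0,40,0,0,0,70],[0,0,40,0,0,0,70],[0,0,20,0,0,0,70],[0,0,0,0,0,0,70]]'
python3 - <<'E'
from h import *
yj=R.from_euler('z',JY).apply([1,0,0]); 
for sg in (1,-1): print(delta(jig([135,0,52-19+100]),tool(sg*yj,[0,0,-1])))
print(manip.sense()["qpos"])
E
```

```text
time: 15.08
position: [0.4444, -0.1098, 0.1702]
tcp_rot: [-3.138, 0.005, -2.856]
ft_force: [0.5, 0.1, -0.9]
width: 0.82
(array([203.8,  61.1, -37.2]), array([  0.3,   0.2, -89.9]))
(array([203.8,  61.1, -37.2]), array([-0.2,  0.3, 90.1]))
[-3.89163670e-01 -1.39338519e-01 -2.02938496e-01  1.50145605e+00
  4.44523903e-04 -6.74506940e-01]
```

```bash
python3 -m crank '[[25,8,0,0,0,-10,70],[25,8,0,0,0,-10,65],[25,8,0,0,0,-10,60],[25,8,0,0,0,-10,50],[25,8,0,0,0,-10,45],[25,8,0,0,0,-10,40],[25,8,0,0,0,-10,40],[24,5,0,0,0,-10,40]]'
python3 -m crank '[[5,0,-10,0,0,-10,40],[0,0,-20,0,0,0,40],[0,0,0,0,0,0,40],[0,0,0,0,0,0,40]]'
python3 - <<'E'
from h import *
yj=R.from_euler('z',JY).apply([1,0,0]); 
print(delta(jig([135,0,52-19+100]),tool(yj,[0,0,-1])),manip.sense()["qpos"])
for n,(u,v) in(("scene",(250,170)),("top",(270,150))):
    f=viewer.grab_frame(n); cv2.imwrite(f"pics/{n}8.png",f[:,:,::-1])
    a=cv2.resize(f[v:v+110,u:u+130,::-1],None,fx=3,fy=3,interpolation=cv2.INTER_CUBIC); cv2.imwrite(f"pics/{n}8c.png",a)
cv2.imwrite("pics/b8.png",cv2.hconcat([cv2.imread(f"pics/{n}8c.png") for n in("scene","top")]))
E
```

```text
time: 16.08
position: [0.6417, -0.0474, 0.1652]
tcp_rot: [-3.14, -0.002, 2.025]
ft_force: [0.4, 0.2, -0.7]
width: 0.465
time: 16.58
position: [0.6462, -0.048, 0.1365]
tcp_rot: [-3.141, -0.001, 1.856]
ft_force: [-0.1, -0.2, -0.4]
width: 0.469
(array([ 2.1, -0.6, -3.5]), array([-0. , -0. ,  0.1])) [-1.77875189e-01  3.70796233e-01  2.85270513e-01  1.48569729e+00
  5.81809414e-04  1.10761860e+00]
```

View pics/b8.png

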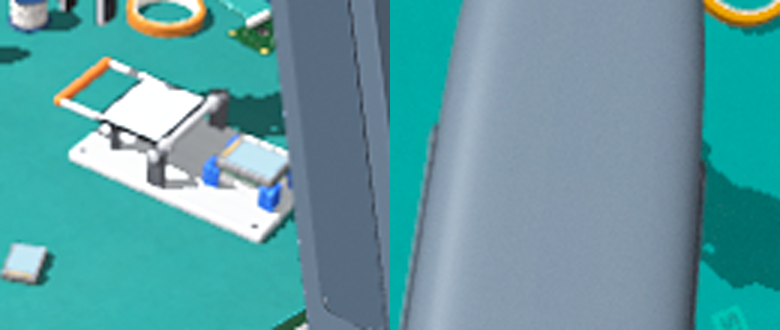

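Run:
```python
from h import *
f=cv2.imread("pics/scene8.png")[110:250,250:390]
cv2.imwrite("pics/s8a.png",cv2.resize(f,None,fx=4,fy=4,interpolation=cv2.INTER_CUBIC))
f=cv2.imread("pics/scene8.png")[205:245,315:360]
a=cv2.resize(f,None,fx=13,fy=13,interpolation=cv2.INTER_NEAREST)
for i in range(0,45,5): cv2.putText(a,str(315+i),(i*13,10),0,.35,(0,0,255)); cv2.line(a,(i*13,0),(i*13,600),(0,0,255),1)
for i in range(0,40,5): cv2.putText(a,str(205+i),(0,i*13+10),0,.35,(0,0,255)); cv2.line(a,(0,i*13),(800,i*13),(0,0,255),1)
cv2.imwrite("pics/s8b.png",a)
for z in (37,44):
  print(z,[(proj("scene",jig((-80+p[0],p[1],z+p[2]))[None]*1e-3)[0]+[.1,-.25]).round(1).tolist() for p in [(-33,-25,7),(-33,25,7),(33,25,7),(33,-25,7)]])
s=manip.sense(); print(proj("scene",s["position"][None]),proj("scene",jig([135,0,52])[None]*1e-3))
```

```text
37 [[348.1, 222.5], [340.1, 230.7], [321.5, 222.8], [329.8, 215.0]]
44 [[348.3, 220.7], [340.3, 228.9], [321.7, 221.1], [329.9, 213.2]]
[[278.48553008 175.40259898]] [[278.13124445 197.30962134]]
```

View pics/s8a.png

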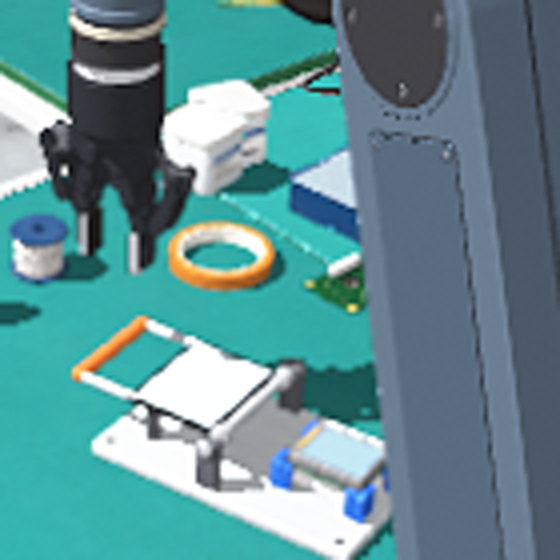

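View pics/s8b.png

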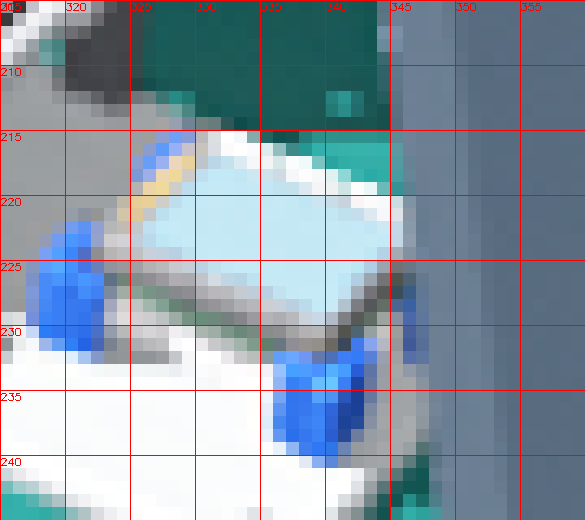

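```bash
python3 -m crank '[[2,-0.6,-20,0,0,0,40],[0,0,-25,0,0,0,40],[0,0,-25,0,0,0,40],[0,0,0,0,0,0,40],[0,0,0,0,0,0,40]]'
python3 - <<'E'
from h import *
yj=R.from_euler('z',JY).apply([1,0,0]); 
print(delta(jig([135,0,52-19]),tool(yj,[0,0,-1])))
f=viewer.grab_frame("scene"); cv2.imwrite("pics/s9.png",cv2.resize(f[150:230,240:340,::-1],None,fx=7,fy=7,interpolation=cv2.INTER_CUBIC))
E
```

```text
time: 17.3
position: [0.6488, -0.0487, 0.0671]
tcp_rot: [3.14, -0.0, 1.856]
ft_force: [0.4, 0.5, 0.4]
width: 0.468
(array([ -0.5,   0.1, -34.1]), array([-0. ,  0.1,  0.1]))
```

View pics/s9.png

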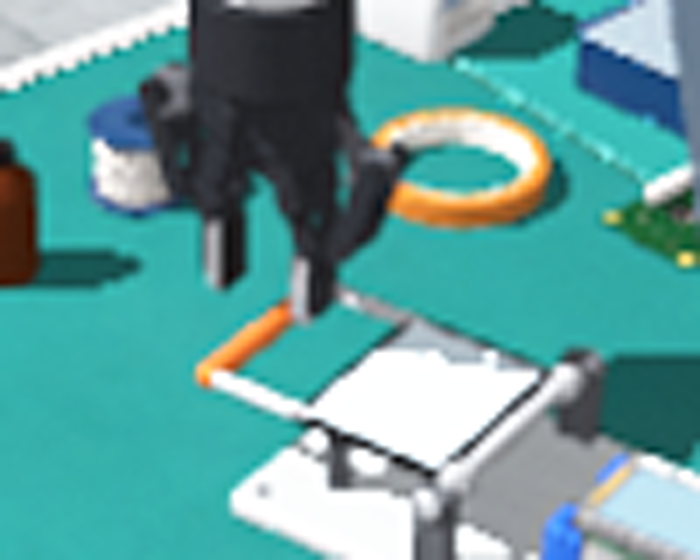

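```bash
python3 -m crank '[[0,0,-12,0,0,0,40],[0,0,-12,0,0,0,40],[0,0,-10,0,0,0,40],[0,0,0,0,0,0,40],[0,0,0,0,0,0,40]]'; python3 -m crank '[[0,0,0,0,0,0,30],[0,0,0,0,0,0,24],[0,0,0,0,0,0,20],[0,0,0,0,0,0,17]]'; python3 -m crank '[[0,0,0,0,0,0,15],[0,0,0,0,0,0,13.5],[0,0,0,0,0,0,12],[0,0,0,0,0,0,10],[0,0,0,0,0,0,8],[0,0,0,0,0,0,8]]'
```

```text
time: 17.98
position: [0.6486, -0.0486, 0.0327]
tcp_rot: [3.141, -0.0, 1.856]
ft_force: [0.4, -0.0, 0.7]
width: 0.469
time: 18.48
position: [0.6487, -0.0487, 0.0329]
tcp_rot: [3.141, -0.0, 1.856]
ft_force: [-0.2, 0.3, 0.5]
width: 0.199
time: 19.23
position: [0.6488, -0.0486, 0.0329]
tcp_rot: [3.14, -0.0, 1.856]
ft_force: [0.6, 1.0, 1.1]
width: 0.122
```

Run:
```python
import numpy as np
th=np.radians([0,1,3]+list(range(6,85,3))+[86,88,89,90])
x=135*np.cos(th); z=135*np.sin(th)
X=np.round(x*.959,1);Y=np.round(x*.2833,1);Z=np.round(z,1)
print(len(th)-1)
for i in range(1,len(th)): print(f"[{X[i]-X[i-1]:.1f},{Y[i]-Y[i-1]:.1f},{Z[i]-Z[i-1]:.1f},0,0,0,8],",end="\n\n" if i%8==0 else "")
```

```text
33
[-0.1,0.0,2.4,0,0,0,8],[-0.1,0.0,4.7,0,0,0,8],[-0.5,-0.2,7.0,0,0,0,8],[-0.9,-0.2,7.0,0,0,0,8],[-1.3,-0.4,7.0,0,0,0,8],[-1.5,-0.5,6.8,0,0,0,8],[-2.0,-0.5,6.8,0,0,0,8],[-2.2,-0.7,6.7,0,0,0,8],

[-2.6,-0.8,6.5,0,0,0,8],[-2.9,-0.8,6.4,0,0,0,8],[-3.3,-1.0,6.2,0,0,0,8],[-3.5,-1.0,6.0,0,0,0,8],[-3.9,-1.2,5.9,0,0,0,8],[-4.1,-1.2,5.6,0,0,0,8],[-4.4,-1.3,5.3,0,0,0,8],[-4.7,-1.4,5.2,0,0,0,8],

[-4.9,-1.4,4.8,0,0,0,8],[-5.1,-1.5,4.6,0,0,0,8],[-5.4,-1.6,4.3,0,0,0,8],[-5.6,-1.7,4.0,0,0,0,8],[-5.8,-1.7,3.7,0,0,0,8],[-5.9,-1.7,3.4,0,0,0,8],[-6.1,-1.8,3.0,0,0,0,8],[-6.3,-1.9,2.7,0,0,0,8],

[-6.4,-1.9,2.4,0,0,0,8],[-6.5,-1.9,2.0,0,0,0,8],[-6.6,-1.9,1.6,0,0,0,8],[-6.6,-2.0,1.3,0,0,0,8],[-6.8,-2.0,1.0,0,0,0,8],[-4.5,-1.3,0.4,0,0,0,8],[-4.5,-1.4,0.2,0,0,0,8],[-2.2,-0.6,0.1,0,0,0,8],

[-2.3,-0.7,0.0,0,0,0,8],
```

```bash
python3 -m crank '[[-0.1,0,2.4,0,0,0,8],[-0.1,0,4.7,0,0,0,8],[-0.5,-0.2,7,0,0,0,8],[-0.9,-0.2,7,0,0,0,8],[-1.3,-0.4,7,0,0,0,8],[-1.5,-0.5,6.8,0,0,0,8],[-2,-0.5,6.8,0,0,0,8],[-2.2,-0.7,6.7,0,0,0,8]]'
python3 - <<'E'
from h import *
s=manip.sense();p=R.from_euler('z',-JY).apply(s["position"]*1e3-[519.3,-86.9,33]);print(p,np.degrees(np.arctan2(p[2],p[0])),np.hypot(p[0],p[2]))
f=viewer.grab_frame("scene"); cv2.imwrite("pics/s10.png",cv2.resize(f[150:230,240:340,::-1],None,fx=7,fy=7,interpolation=cv2.INTER_CUBIC))
E
```

```text
time: 20.23
position: [0.6406, -0.051, 0.0821]
tcp_rot: [3.139, 0.0, 1.856]
ft_force: [5.2, 0.8, -0.1]
width: 0.118
[1.26512703e+02 2.98664206e-02 4.91379608e+01] 21.226337950956292 135.72031282074516
```

View pics/s10.png

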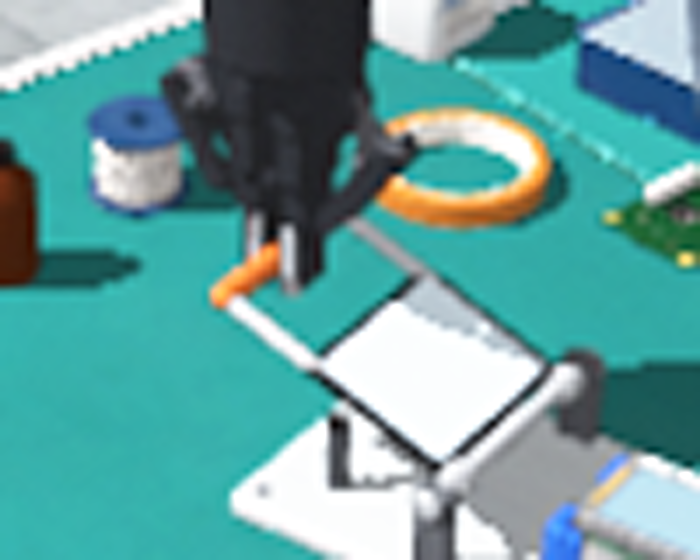

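```bash
python3 -m crank '[[-2.6,-0.8,6.5,0,0,0,8],[-2.9,-0.8,6.4,0,0,0,8],[-3.3,-1,6.2,0,0,0,8],[-3.5,-1,6,0,0,0,8],[-3.9,-1.2,5.9,0,0,0,8],[-4.1,-1.2,5.6,0,0,0,8],[-4.4,-1.3,5.3,0,0,0,8],[-4.7,-1.4,5.2,0,0,0,8]]'
python3 - <<'E'
from h import *
s=manip.sense();p=R.from_euler('z',-JY).apply(s["position"]*1e3-[519.3,-86.9,33]);print(p,np.degrees(np.arctan2(p[2],p[0])),np.hypot(p[0],p[2]))
E
```

```text
time: 21.28
position: [0.6128, -0.0593, 0.1306]
tcp_rot: [3.134, 0.001, 1.857]
ft_force: [5.9, 3.0, 3.6]
width: 0.117
[ 9.74915502e+01 -7.21858123e-02  9.75874069e+01] 45.02815366347093 137.94167005745658
```

Run:
```python
from h import *
s=manip.sense();print(s["time"],s["position"],s["ft_force"],s["ft_torque"])
f=viewer.grab_frame("scene");cv2.imwrite("pics/scene11.png",f[:,:,::-1]); cv2.imwrite("pics/s11.png",cv2.resize(f[150:230,250:350,::-1],None,fx=8,fy=8*.93,interpolation=cv2.INTER_CUBIC))
for t in(40,42,45,48):
  c,si=np.cos(np.radians(t)),np.sin(np.radians(t))
  P=[jig([r*c,y,52+r*si])*1e-3 for r,y in((135,45),(135,-45),(86,50),(6,50),(86,-50))]
  print(t,((proj("scene",P)+[.1,-.25]-[250,150])*[8,8*.93]).round().tolist())
```

```text
21.275 [ 0.61281658 -0.0593454   0.13058741] [5.93898922 2.95357703 3.62668605] [ 0.60158597 -1.40287554  0.0536412 ]
40 [[227.0, 254.0], [357.0, 161.0], [298.0, 353.0], [426.0, 504.0], [439.0, 246.0]]
42 [[233.0, 249.0], [364.0, 157.0], [302.0, 350.0], [426.0, 504.0], [443.0, 243.0]]
45 [[244.0, 243.0], [374.0, 150.0], [309.0, 346.0], [427.0, 504.0], [450.0, 239.0]]
48 [[255.0, 237.0], [385.0, 144.0], [316.0, 342.0], [427.0, 504.0], [458.0, 235.0]]
```

View pics/s11.png

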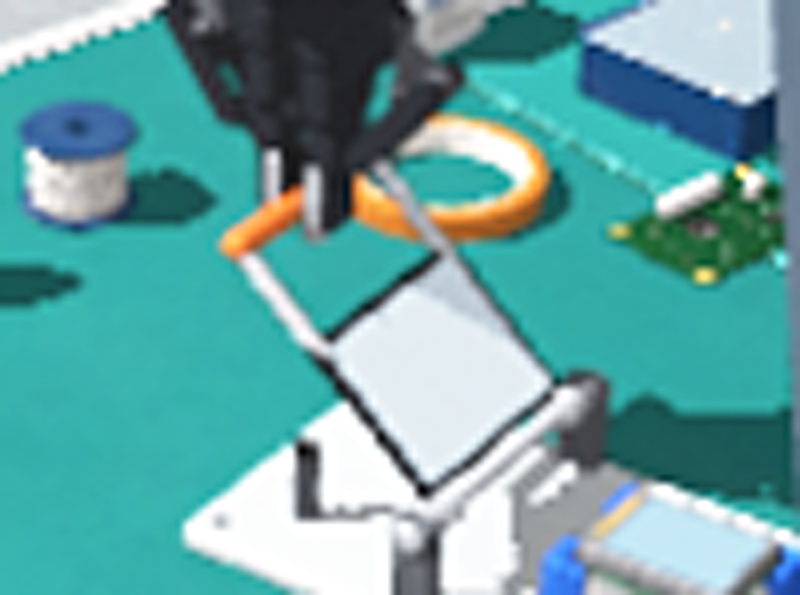

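```bash
python3 -m crank '[[0,0,0,0,0,0,8],[0,0,0,0,0,0,8],[0,0,0,0,0,0,8]]'
python3 - <<'E'
from h import *
s=manip.sense();p=R.from_euler('z',-JY).apply(s["position"]*1e3-[519.3,-86.9,33]);print(p,np.degrees(np.arctan2(p[2],p[0])),np.hypot(p[0],p[2]))
f=viewer.grab_frame("scene");cv2.imwrite("pics/scene12.png",f[:,:,::-1]); cv2.imwrite("pics/s12.png",cv2.resize(f[150:230,250:350,::-1],None,fx=8,fy=8*.93,interpolation=cv2.INTER_CUBIC))
E
```

```text
time: 21.7
position: [0.6127, -0.0594, 0.1307]
tcp_rot: [3.135, 0.001, 1.857]
ft_force: [5.8, 1.7, 4.7]
width: 0.119
[ 9.73247821e+01 -7.74216433e-02  9.77277910e+01] 45.11838181400443 137.92329152433382
```

View pics/s12.png

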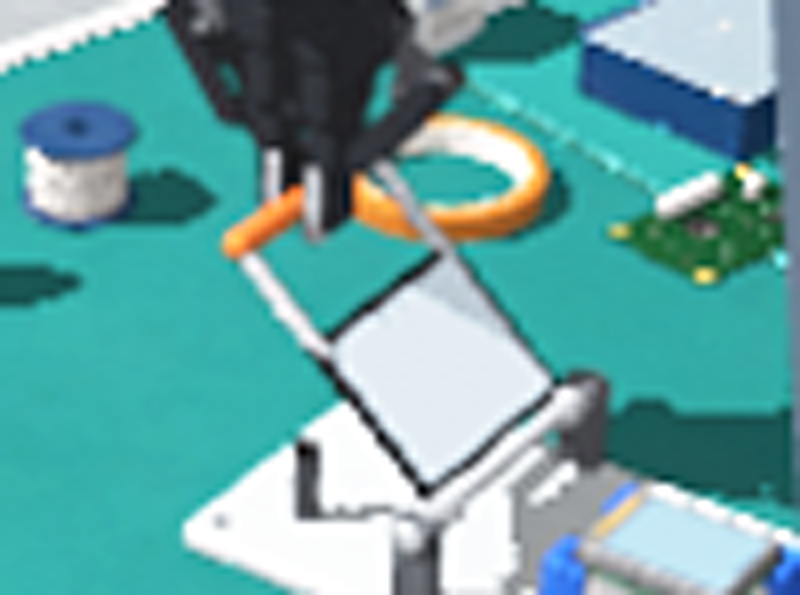

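Run:
```python
import numpy as np
d=np.array([44.5,46]+list(range(49,86,3))+[87,88.5,89.5,90.])
th=np.radians(d)
x=np.r_[95.4,135*np.cos(th)]; z=np.r_[95.5,135*np.sin(th)+4.3+4*(th-np.radians(43.8))]
X=np.round(x*.959,1);Y=np.round(x*.2833,1);Z=np.round(z,1)
for i in range(1,len(x)): print(d[i-1],f"[{X[i]-X[i-1]:.1f},{Y[i]-Y[i-1]:.1f},{Z[i]-Z[i-1]:.1f},0,0,0,8],",end="\n\n" if i%6==0 else "")
```

```text
44.5 [0.8,0.3,3.5,0,0,0,8],46.0 [-2.4,-0.7,2.6,0,0,0,8],49.0 [-5.0,-1.5,4.9,0,0,0,8],52.0 [-5.2,-1.6,4.8,0,0,0,8],55.0 [-5.4,-1.6,4.4,0,0,0,8],58.0 [-5.7,-1.6,4.1,0,0,0,8],

61.0 [-5.8,-1.8,3.8,0,0,0,8],64.0 [-6.0,-1.7,3.4,0,0,0,8],67.0 [-6.2,-1.9,3.2,0,0,0,8],70.0 [-6.3,-1.8,2.8,0,0,0,8],73.0 [-6.4,-1.9,2.4,0,0,0,8],76.0 [-6.6,-1.9,2.1,0,0,0,8],

79.0 [-6.6,-2.0,1.8,0,0,0,8],82.0 [-6.7,-2.0,1.4,0,0,0,8],85.0 [-6.7,-2.0,1.0,0,0,0,8],87.0 [-4.5,-1.3,0.4,0,0,0,8],88.5 [-3.4,-1.0,0.3,0,0,0,8],89.5 [-2.3,-0.7,0.1,0,0,0,8],

90.0 [-1.1,-0.3,0.0,0,0,0,8],
```

```bash
python3 -m crank '[[0.8,0.3,3.5,0,0,0,8],[-2.4,-0.7,2.6,0,0,0,8],[-5,-1.5,4.9,0,0,0,8],[-5.2,-1.6,4.8,0,0,0,8],[-5.4,-1.6,4.4,0,0,0,8],[-5.7,-1.6,4.1,0,0,0,8]]'
python3 - <<'E'
from h import *
s=manip.sense();p=R.from_euler('z',-JY).apply(s["position"]*1e3-[519.3,-86.9,33]);t=np.arccos(p[0]/135);print(p,np.degrees(t),p[2]-135*np.sin(t))
E
```

```text
time: 22.5
position: [0.5875, -0.0668, 0.1533]
tcp_rot: [3.14, 0.0, 1.856]
ft_force: [4.2, 0.5, 0.4]
width: 0.112
[ 7.10798589e+01 -6.74319097e-02  1.20251091e+02] 58.22954491722707 5.478909617101493
```

```bash
python3 -m crank '[[-5.8,-1.8,3.8,0,0,0,8],[-6,-1.7,3.4,0,0,0,8],[-6.2,-1.9,3.2,0,0,0,8],[-6.3,-1.8,2.8,0,0,0,8],[-6.4,-1.9,2.4,0,0,0,8],[-6.6,-1.9,2.1,0,0,0,8],[0,0,0,0,0,0,8]]'
python3 - <<'E'
from h import *
s=manip.sense();p=R.from_euler('z',-JY).apply(s["position"]*1e3-[519.3,-86.9,33]);t=np.arccos(p[0]/135);print(p,np.degrees(t),p[2]-135*np.sin(t))
f=viewer.grab_frame("scene");cv2.imwrite("pics/scene13.png",f[:,:,::-1]); cv2.imwrite("pics/s13.png",cv2.resize(f[135:235,260:360,::-1],None,fx=6,fy=6,interpolation=cv2.INTER_CUBIC))
E
```

```text
time: 23.38
position: [0.5501, -0.0779, 0.1713]
tcp_rot: [3.14, 0.001, 1.856]
ft_force: [3.8, 0.4, 6.2]
width: 0.112
[ 3.20627403e+01 -1.35860476e-01  1.38298153e+02] 76.26085982530064 7.160894143482551
```

View pics/s13.png

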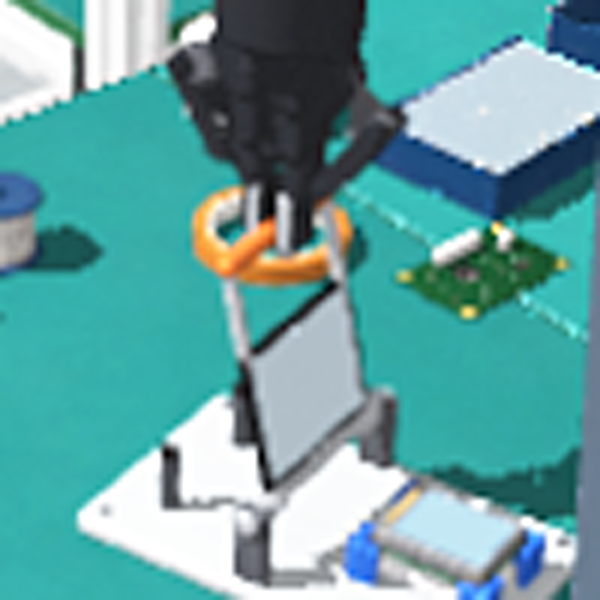

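```bash
python3 -m crank '[[-4.4,-1.3,1.4,0,0,0,8],[-4.4,-1.3,1.2,0,0,0,8],[-4.5,-1.4,1,0,0,0,8],[-4.5,-1.3,0.9,0,0,0,8],[-4.4,-1.3,0.7,0,0,0,8],[-3.4,-1,0.5,0,0,0,8],[-2.3,-0.7,0.3,0,0,0,8],[0,0,0,0,0,0,8]]'
python3 - <<'E'
from h import *
s=manip.sense();p=R.from_euler('z',-JY).apply(s["position"]*1e3-[519.3,-86.9,33]);t=np.arccos(p[0]/135);print(p,np.degrees(t),p[2]-135*np.sin(t),s["ft_torque"])
E
```

```text
time: 24.42
position: [0.5214, -0.0864, 0.1764]
tcp_rot: [-3.14, 0.0, 1.856]
ft_force: [1.7, -2.1, 6.9]
width: 0.118
[ 2.14080252e+00 -1.38238164e-01  1.43425491e+02] 89.0913771053796 8.442466257737863 [-0.30747738 -0.66463624  0.03963383]
```

```bash
python3 -m crank '[[-1,-0.3,0.2,0,0,0,8],[-0.8,-0.2,0.2,0,0,0,8],[0,0,0,0,0,0,8],[0,0,0,0,0,0,8],[0,0,0,0,0,0,8]]'
python3 - <<'E'
from h import *
for k in range(3):
  s=manip.sense();p=R.from_euler('z',-JY).apply(s["position"]*1e3-[519.3,-86.9,33]);t=np.arccos(p[0]/135);print(p,np.degrees(t),p[2]-135*np.sin(t),s["ft_force"],s["tcp_rot"])
  f=viewer.grab_frame("scene")
cv2.imwrite("pics/scene14.png",f[:,:,::-1]); cv2.imwrite("pics/s14.png",cv2.resize(f[150:240,265:355,::-1],None,fx=6.6,fy=6.6,interpolation=cv2.INTER_CUBIC))
f=viewer.grab_frame("top");cv2.imwrite("pics/top14.png",f[:,:,::-1])
E
```

```text
time: 25.05
position: [0.5205, -0.0867, 0.1765]
tcp_rot: [-3.142, 0.0, 1.856]
ft_force: [2.6, -2.5, 4.3]
width: 0.112
[ 1.21855028e+00 -1.33367978e-01  1.43473233e+02] 89.48282417541516 8.478732256486666 [ 2.64351608 -2.50587515  4.25857818] [-3.14155709e+00  2.28116682e-04  1.85589696e+00]
[ 1.26095819e+00 -1.06602117e-01  1.43475788e+02] 89.46482493873435 8.481676919962894 [ 3.02447536 -3.19833028  5.16786667] [3.14154123e+00 1.94287755e-04 1.85591784e+00]
[ 1.30209151e+00 -1.02125977e-01  1.43468645e+02] 89.44736663063274 8.474924435561519 [ 2.04007493 -3.03145571  3.15560909] [3.14144814e+00 1.88760765e-04 1.85593093e+00]
```

View pics/s14.png

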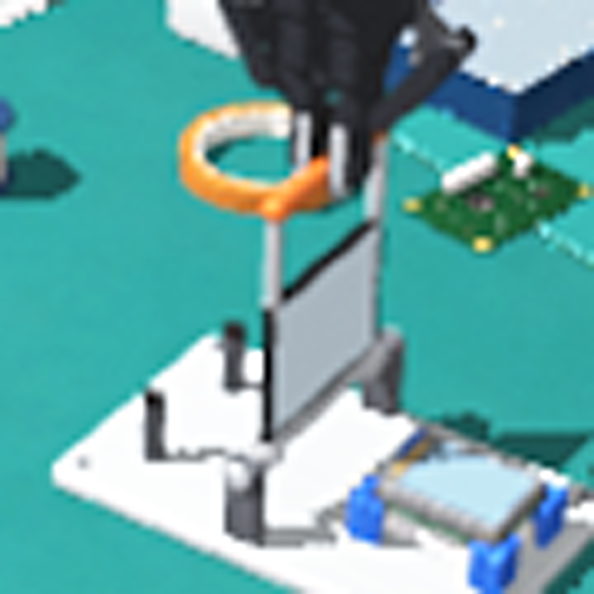

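View pics/top14.png

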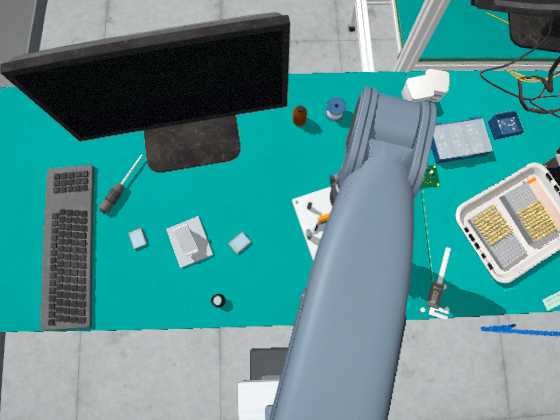

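```bash
python3 -m crank '[[-1.2,-0.35,0,0,0,0,8],[0,0,0,0,0,0,8],[0,0,0,0,0,0,8],[0,0,0,0,0,0,8]]'
python3 - <<'E'
from h import *
for k in range(3):
  s=manip.sense();p=R.from_euler('z',-JY).apply(s["position"]*1e3-[519.3,-86.9,33]);t=np.arccos(p[0]/135);print(p,np.degrees(t),p[2]-135*np.sin(t),s["ft_force"])
  f=viewer.grab_frame("scene")
cv2.imwrite("pics/scene15.png",f[:,:,::-1])
a=cv2.resize(f[170:226,290:330,::-1],None,fx=10,fy=10,interpolation=cv2.INTER_CUBIC);cv2.imwrite("pics/s15.png",a)
for t in(86,88,90,92):
  c,si=np.cos(np.radians(t)),np.sin(np.radians(t))
  P=[jig([r*c,y,52+r*si])*1e-3 for r,y in((135,45),(86,50),(6,50),(86,-50),(110,45),(0,62))]
  print(t,((proj("scene",P)+[.1,-.25]-[290,170])*10).round().tolist())
E
```

```text
time: 25.75
position: [0.5196, -0.0869, 0.1765]
tcp_rot: [3.141, 0.0, 1.856]
ft_force: [2.7, -2.9, 2.3]
width: 0.113
[ 3.15383066e-01 -8.63799080e-02  1.43461914e+02] 89.86614714780337 8.462282741643605 [ 2.65039213 -2.93412499  2.30083745]
[ 3.30509378e-01 -7.64031189e-02  1.43476813e+02] 89.85972732300816 8.477217305234802 [ 3.14427579 -2.84606489  2.67208503]
[ 3.60663791e-01 -8.23429352e-02  1.43488714e+02] 89.84692935107334 8.489195589731935 [ 2.73617076 -3.24590231  2.85810334]
86 [[145.0, 109.0], [139.0, 258.0], [144.0, 477.0], [314.0, 111.0], [147.0, 182.0], [123.0, 512.0]]
88 [[159.0, 113.0], [148.0, 261.0], [145.0, 477.0], [322.0, 113.0], [158.0, 185.0], [123.0, 512.0]]
90 [[172.0, 118.0], [156.0, 264.0], [145.0, 478.0], [330.0, 116.0], [169.0, 189.0], [123.0, 512.0]]
92 [[186.0, 124.0], [165.0, 267.0], [146.0, 478.0], [338.0, 120.0], [180.0, 194.0], [123.0, 512.0]]
```

View pics/s15.png

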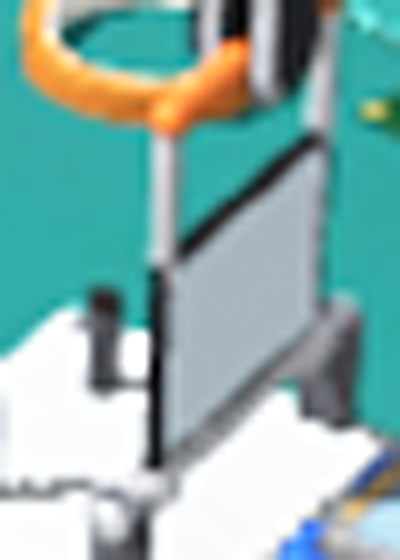

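Run:
```python
from h import *
f=cv2.imread("pics/scene15.png").astype(int)
for v in range(182,218,2): print(v," ".join(f"{f[v,u].sum()//3:3d}" for u in range(300,314)))
for t in(88,89,90,91):
  c,si=np.cos(np.radians(t)),np.sin(np.radians(t))
  P=[jig([r*c,y,52+r*si])*1e-3 for r,y in((130,45),(110,45),(92,45))]
  print(t,(proj("scene",P)).round(2).tolist())
```

```text
182 132 133 136 141 139 160 158 142 111 110 114 110 106 101
184 132 132 131 130 125 192 208 140 128 130 132 131 129 130
186 132 132 131 130 125 196 216 148 131 130 130 131 130 131
188 131 132 132 131 127 191 210 144 128 131 132 132 135 125
190 131 132 131 130 136 192 203 142 127 135 130 106  60  34
192 130 130 130 128 138 192 200 143 117  92  43  42 112 170
194 129 130 128 126 145 194 196 121  39  39 112 169 184 181
196 130 129 130 129 134 143 151 136 136 176 183 180 180 179
198 103 112 126 134 115  53  89 166 184 180 180 180 179 179
200  36  44  98 136 108  33  89 165 183 180 179 180 179 180
202  83  85 131 145  99  29  86 163 182 180 179 179 179 179
204  75 117 244 255 255  53  83 161 182 180 179 179 179 179
206  73 132 248 255 250   3 119 188 180 179 180 180 179 180
208  66  82 129 154 115   6 118 186 181 180 179 181 182 167
210 247 253 255 255 224  23 127 185 180 180 183 167 124 108
212 252 252 253 254 192  20 127 187 184 171 136 120 136 163
214 252 252 253 254 193  24 115 143 111 135 145 178 235 251
216 252 252 253 241 128  31 104 144 156 210 247 253 252 251
88 [[305.77, 183.04], [305.68, 188.78], [305.61, 193.87]]
89 [[306.42, 183.28], [306.23, 188.98], [306.06, 194.04]]
90 [[307.07, 183.52], [306.78, 189.19], [306.52, 194.21]]
91 [[307.72, 183.78], [307.32, 189.41], [306.97, 194.4]]
```

```bash
python3 -m crank '[[-0.6,-0.2,0,0,0,0,8],[0,0,0,0,0,0,8],[0,0,0,0,0,0,8],[0,0,0,0,0,0,8],[0,0,0,0,0,0,8],[0,0,0,0,0,0,8],[0,0,0,0,0,0,8],[0,0,0,0,0,0,8]]'
python3 - <<'E'
from h import *
X=[]
for k in range(6):
  s=manip.sense();p=R.from_euler('z',-JY).apply(s["position"]*1e3-[519.3,-86.9,33]);X.append(p[0]);f=viewer.grab_frame("scene")
X=np.array(X);print(X,np.degrees(np.arccos(X.mean()/135)),s["ft_force"],s["qvel"].round(4),s["width"])
cv2.imwrite("pics/scene16.png",f[:,:,::-1]); cv2.imwrite("pics/s16.png",cv2.resize(f[130:250,230:390,::-1],None,fx=5,fy=5,interpolation=cv2.INTER_CUBIC))
E
```

```text
time: 26.9
position: [0.5191, -0.087, 0.1765]
tcp_rot: [3.141, 0.0, 1.856]
ft_force: [4.0, -4.1, 2.4]
width: 0.113
[-0.2102237  -0.198694   -0.20928282 -0.19423933 -0.19903103 -0.23122569] 90.08790283447541 [ 2.92047296 -3.22325924  2.21374907] [-0.     -0.0025  0.0003  0.001   0.0007  0.0018] 0.1140607462057076
```

View pics/s16.png

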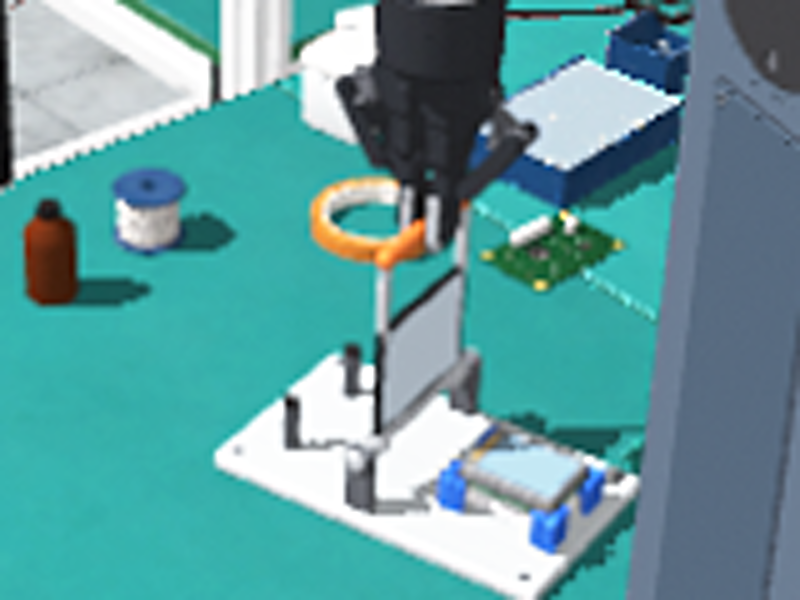

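The picture shows the flap upright, with the bar at (405,243) between the fingers and the module flat, glass up, among the blue corners at (525,470). Tape and board are where they were. The readings are steady, so I'll hand in.

Run:
```python
from workcell import manip
print(manip.finish_job())
```

```text
the job is handed in; nothing more can be done
None
```

I placed the module in the pocket and swung the flap upright. I handed the job in at about 27 s with the arm still holding the bar; the hand-in gives no verdict.

- **Module:** It lies in the blue-cornered pocket, glass up, and I let go of it. A sideways probe met walls on both sides with about 3.9 mm of travel, against 4 mm expected. The final picture shows it flat between the corners.
- **Flap:** I swung it up in one continuous grip, with one short pause at about 45°. From the arm's position it stood at about 90.1° and was steady, with position jitter under 0.05 mm and a few newtons at the wrist.
- **Disagreement:** The scene camera read about 1° less than the arm's position before the last small nudge. I traced about half of that gap to camera calibration and trusted the arm's reading.
- **Bar slip:** While the bar turned, it rolled about 8.5 mm along the pads towards the fingertips. The grip stayed firm.
- **Other objects:** The board, loupe and tape roll were not touched and look unmoved in the pictures.

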